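Turn instrument cases in a slide-jaw fixture and check their second joint line

ROBOT

A 7-joint arm with a two-finger parallel gripper is mounted at the origin on the work surface. World frame = base frame: x ahead of the robot, y to its left, z up, the work surface at z = 0. Lengths are in m, angles in rad, forces in N, time in s.
With the tool pointing down it reaches from about 0.4 to 0.85 m from the base axis. Payload 4.5 kg.
Tool frame: the origin (TCP) lies between the finger pads; the fingertips stand r.tip_reach ahead of it and the grasp point (between the pads) lies 3 mm ahead of it (r.tip_reach is the distance from the TCP to the fingertips, in m); z points along the fingers, y is the line along which they close (so a half turn about z gives the same grasp; the last joint's range is limited). The gripper opens to 88 mm and grips with 3 to 60 N. Pads are 18 mm wide; open, the fingers measure 123 mm over their backs; the gripper's body (75 mm by 187 mm) begins 45 mm behind the grasp point.
Start: joints at [-1.286, 0.689, -0.195, 1.565, 0.157, 0.902, -0.215], TCP at [0.155, 0.605, 0.261] pointing down, gripper open.
Joint ranges: [-3.01, 3.01], [-0.46, 2.08], [-1.47, 1.51], [0.13, 2.56], [-1, 4.14], [0.04, 2.09], [-2.66, 2.66]. Speed limits (rad/s): [2.57, 2.57, 3.14, 3.14, 3.14, 3.14, 3.14].

INTERFACE

Orientations are given as a unit quaternion [x, y, z, w].
In Python, from plant import r gives the robot as it stands.
- The arm moves only by the tool step_arm, never from a script. Its argument "motion" is a list of rows, each an object with "dp": the shift along the tool's x, y, z in mm, a list of three; "twist": the turn, a rotation vector about the tool's x, y, z in rad, a list of three; "hand": the opening, from -1 (shut) to 1 (fully open). In form: [{"dp": [dx, dy, dz], "twist": [rx, ry, rz], "hand": hand}, ...]. A call has 1 to 5 rows; each row is the pose to reach, as a shift and turn from the pose commanded when the call began, along the tool's axes at that moment; what a row does not reach only later rows make up. A row lasts 1/8 s, in which the tool goes at most 62.5 mm and 10.7 degrees, less where a joint would pass 70% of its speed; a pose out of reach is approached as far as the arm can. A call with a gripper value outside its range is refused whole. The fingers move at their own pace and stop on an object; "force" is the grip in N (left out, the last holds). Time passes only in rows, so rows that repeat a pose let the fingers close. It gives the time, the measured TCP pose, the force, the opening and the grip force at its end, in the units of the state.
- r.get_state(): the state, without advancing time (a new reading comes with each control period).
- r.snapshot(name): name is "scene" or "top"; returns a dict with "pixels" (480x640x3 uint8, red, green, blue), "depth" (480x640 float32, m along the optical axis (not along the pixel's ray), 0 where there is no reading), "fx", "fy", "cx", "cy" (pixels), "xyz" and "orientation" of the camera in the world. Camera axes: x right, y down, z forward; pixel columns grow to the right and rows downward; lengths in m; the calibration is good to about 2 mm. A picture is of the moment at which its call begins.
- r.finish_job(): hands the job in; it is judged then, once.
Trained networks look in the newest picture that a camera, given by its name, has taken for a name from the list of things; names that differ only in an ending like _2 or _b are one class to them, and where a whole thing is asked for, a point or a joint stands for the part that bears it (a point fixed in the world has none). Each returns a list of dicts, best first, with "score" (0 to 1); they miss things now and then, are a little off and sometimes report something else, mostly with a low value. They report only what shows in the picture. A call takes as long as a camera call. They do not tell look-alikes from the thing itself.
- r.search_frame(camera, thing): "at" ([x, y, z] in m, in the coordinates of the camera as it stood for that picture, good to about 4 mm: the middle of the surface that is visible of it).
The state is a dict: "clock": time; "q": joint angles; "qd": joint speeds; "joint_torque": joint torques, N m; "tool_pos": TCP position; "eef_rot": TCP orientation; "contact_force": force on the tool from outside, world axes, zero at the start; "moment": the same for the moment, N m; "opening": opening from 0.0 (shut) to 1.0 (fully open); "finger_force": force on a finger pad.
Only numpy, scipy, OpenCV 4.12 (cv2) and the standard library are available. Lean on these libraries where they do the work, as an engineer would, in place of code of your own. Each camera call takes 0.05 s, during which the arm holds its last target. There are 200 camera calls.

TASK

The two-shell cases standing on end in the slide-jaw fixture have been checked on their short ends. Slide the jaw open, turn each case a quarter, over towards the sliding jaw, so that it lies between the jaws on its long narrow side with the side that was against the fixed jaw facing up, and slide the jaw shut until it presses on the cases. Then take the seam probe and, from the case nearest the robot to the farthest, draw its ball tip slowly (about 2 cm a second) along each upper joint line from the fixed jaw's end to the sliding jaw's end, touching or just skimming it, and lay the probe back flat on its mat, leaving the cases clamped; leave the ring in the bin, the screwdriver and the spare half shell where they are.

Things in the scene. Friction and masses are not known exactly. Their poses are not given: they have to be found in the camera images.
- fixture: slide-jaw fixture fixed to the bench: bed top 14 mm above the bench, two parallel 230 mm jaws with tops at 44 mm. Origin at bench height below the middle of the fixed jaw's clamping face. x = horizontal, from the fixed jaw to the sliding jaw, roughly towards the robot's left; y = along the jaws, roughly towards the robot; z up. Bed spans x -70 to 210 mm.
- slide: the sliding jaw with its carriage and grip, sliding along the fixture's x from 0 (shut) to 0.112 m. Jaw plate 29 mm thick, 230 mm long, top 44 mm above the bench. Origin 14 mm above the bench in the middle of its clamping face, so its x in the fixture's frame is the gap between the jaws. No spring: a drag of about 6 N keeps it where it is left. Axes as the fixture's.
- slide_grip (a point): centre of the sliding jaw's black upright grip, to push or pull along the fixture's x: 14 mm thick along that x, 56 mm along its y, top 65 mm above the bench, on a carriage whose top is 29 mm above the bench. The point is 54 mm above the bench and 68 mm behind the jaw face; 32 mm free between grip and jaw plate. Axes as the fixture's.
- case_near: die-cast aluminium case of two half shells, 64 x 44 x 80 mm along its x, y, z, about 0.24 kg, origin at its centre. y = shell to shell: the dark joint line lies in the y = 0 plane, round all four narrow faces; the large 64 x 80 faces are +-y. Starts standing on an end (z up) on the bed, its -x side (44 x 80) against the fixed jaw, 80 mm to fixture +y (nearest the robot). May be absent.
- case_mid: die-cast aluminium case of two half shells, 64 x 44 x 80 mm along its x, y, z, about 0.24 kg, origin at its centre. y = shell to shell: the dark joint line lies in the y = 0 plane, round all four narrow faces; the large 64 x 80 faces are +-y. Starts standing on an end (z up) on the bed, its -x side (44 x 80) against the fixed jaw, near the middle. May be absent.
- case_far: die-cast aluminium case of two half shells, 64 x 44 x 80 mm along its x, y, z, about 0.24 kg, origin at its centre. y = shell to shell: the dark joint line lies in the y = 0 plane, round all four narrow faces; the large 64 x 80 faces are +-y. Starts standing on an end (z up) on the bed, its -x side (44 x 80) against the fixed jaw, 80 mm to fixture -y (farthest). May be absent.
- probe: cordless seam probe, a grey pen-like tool of 70 g: square handle 100 x 16 x 16 mm, then a thin steel stem to a ball tip. Origin at the handle's centre, x along the handle towards the tip. Starts flat on its mat, axis 11 mm above the bench, tip roughly away from the robot.
- probe_tip (a point): centre of the probe's 8 mm ball tip, 105 mm from the probe's origin along its x.
- probe_mat: thin black rubber mat 250 x 140 x 3 mm, fixed to the bench left or right of the fixture; origin at the centre of its underside, x along its 250 mm.
- gasket_a: bystander, to be left alone: black rubber ring, 52 mm across, 10 mm thick, in the grey bin (220 x 130 x 40 mm) beside the fixture
- driver: bystander, to be left alone: screwdriver lying beyond the fixture
- spare_shell: bystander, to be left alone: spare aluminium half shell 80 x 64 x 21 mm lying flat beyond the fixture
Mind the look-alikes: they are no part of the job. Of the things shaped like the probe, the grey one is meant.

How it is judged:
On the way, in this order (a step that is already met when the one before it is completed fails the run):
1. every case lies on its long narrow side, the one that was against the fixed jaw facing up, and the sliding jaw presses on the cases (x of case_near in the frame of fixture between 0.034 and 0.047 m and y of case_near in the frame of fixture between -0.105 and 0.105 m and z of case_near in the frame of fixture between 0.042 and 0.05 m and angle between each of case_near, case_mid, case_far's own x axis and vertical above 3.06 rad and angle between the z axis of each of case_near, case_mid, case_far and the x axis of fixture, either way round below 0.08 rad and angle between the y axis of each of case_near, case_mid, case_far and the y axis of fixture, either way round below 0.08 rad and x of case_mid in the frame of fixture between 0.034 and 0.047 m and y of case_mid in the frame of fixture between -0.105 and 0.105 m and z of case_mid in the frame of fixture between 0.042 and 0.05 m and x of case_far in the frame of fixture between 0.034 and 0.047 m and y of case_far in the frame of fixture between -0.105 and 0.105 m and z of case_far in the frame of fixture between 0.042 and 0.05 m and x of slide in the frame of fixture below 0.0825 m and (contact force between slide and case_near above 2 N or contact force between slide and case_mid above 2 N or contact force between slide and case_far above 2 N)), for 0.05 s.
2. the probe tip begins at the fixed-jaw end of the near case's upper joint line, slowly (y of probe_tip in the frame of case_near between -0.005 and 0.005 m and z of probe_tip in the frame of case_near between -0.038 and -0.017 m and x of probe_tip in the frame of case_near between -0.042 and -0.032 m), for 0.3 s.
3. the probe tip passes the middle of the near case's upper joint line, slowly (y of probe_tip in the frame of case_near between -0.005 and 0.005 m and z of probe_tip in the frame of case_near between -0.01 and 0.01 m and x of probe_tip in the frame of case_near between -0.042 and -0.032 m), for 0.3 s.
4. the probe tip reaches the sliding-jaw end of the near case's upper joint line, slowly (y of probe_tip in the frame of case_near between -0.005 and 0.005 m and z of probe_tip in the frame of case_near between 0.017 and 0.038 m and x of probe_tip in the frame of case_near between -0.042 and -0.032 m), for 0.3 s.
5. the probe tip begins at the fixed-jaw end of the middle case's upper joint line, slowly (y of probe_tip in the frame of case_mid between -0.005 and 0.005 m and z of probe_tip in the frame of case_mid between -0.038 and -0.017 m and x of probe_tip in the frame of case_mid between -0.042 and -0.032 m), for 0.3 s.
6. the probe tip passes the middle of the middle case's upper joint line, slowly (y of probe_tip in the frame of case_mid between -0.005 and 0.005 m and z of probe_tip in the frame of case_mid between -0.01 and 0.01 m and x of probe_tip in the frame of case_mid between -0.042 and -0.032 m), for 0.3 s.
7. the probe tip reaches the sliding-jaw end of the middle case's upper joint line, slowly (y of probe_tip in the frame of case_mid between -0.005 and 0.005 m and z of probe_tip in the frame of case_mid between 0.017 and 0.038 m and x of probe_tip in the frame of case_mid between -0.042 and -0.032 m), for 0.3 s.
8. the probe tip begins at the fixed-jaw end of the far case's upper joint line, slowly (y of probe_tip in the frame of case_far between -0.005 and 0.005 m and z of probe_tip in the frame of case_far between -0.038 and -0.017 m and x of probe_tip in the frame of case_far between -0.042 and -0.032 m), for 0.3 s.
9. the probe tip passes the middle of the far case's upper joint line, slowly (y of probe_tip in the frame of case_far between -0.005 and 0.005 m and z of probe_tip in the frame of case_far between -0.01 and 0.01 m and x of probe_tip in the frame of case_far between -0.042 and -0.032 m), for 0.3 s.
10. the probe tip reaches the sliding-jaw end of the far case's upper joint line, slowly (y of probe_tip in the frame of case_far between -0.005 and 0.005 m and z of probe_tip in the frame of case_far between 0.017 and 0.038 m and x of probe_tip in the frame of case_far between -0.042 and -0.032 m), for 0.3 s.
At the end, for the whole second after the job is handed in: Every case lies on the bed, the side from the fixed jaw (its -x) up within 0.08 rad (centre 42 to 50 mm up, 34 to 47 mm from the fixed jaw), long axis along the jaw travel, y along the jaws; jaw gap under 82.5 mm; probe flat with its handle centre on the mat; all at rest (x of case_near in the frame of fixture between 0.034 and 0.047 m and y of case_near in the frame of fixture between -0.105 and 0.105 m and z of case_near in the frame of fixture between 0.042 and 0.05 m and angle between each of case_near, case_mid, case_far's own x axis and vertical above 3.06 rad and angle between the z axis of each of case_near, case_mid, case_far and the x axis of fixture, either way round below 0.08 rad and angle between the y axis of each of case_near, case_mid, case_far and the y axis of fixture, either way round below 0.08 rad and x of case_mid in the frame of fixture between 0.034 and 0.047 m and y of case_mid in the frame of fixture between -0.105 and 0.105 m and z of case_mid in the frame of fixture between 0.042 and 0.05 m and x of case_far in the frame of fixture between 0.034 and 0.047 m and y of case_far in the frame of fixture between -0.105 and 0.105 m and z of case_far in the frame of fixture between 0.042 and 0.05 m and x of slide in the frame of fixture below 0.0825 m and linear speed of each of case_near, case_mid, case_far, probe below 0.02 m/s and x of probe in the frame of probe_mat between -0.12 and 0.12 m and y of probe in the frame of probe_mat between -0.068 and 0.068 m and z of probe in the frame of probe_mat between 0.006 and 0.017 m); the robot touches nothing.
It fails at once if the ring, the screwdriver or the spare half shell is moved more than 4 cm (distance of any of gasket_a, driver, spare_shell from where it was at the start of the episode above 0.04 m).
Of case_near, case_mid, case_far only 2 to 3 are there at a start; the rules pass over those that are not, and their reading is None.
At some moment in a run one of probe may be knocked a few centimetres aside while the robot is not near it.
It also fails if it takes over 208 s, if anything falls off the work surface, if the arm or the gripper's body presses on something with over 40 N, if the wrist force passes 120 N, or if a joint passes its speed limit or range.

## Working session

There is one attempt and no reset: what is moved stays moved. The work goes in short steps, Python scripts to look and compute and a tool call to move; the robot and the scene stay as the last step left them, time stands still between calls to the robot, and variables do not carry over. Pictures are saved under pics/ and viewed, at most 14 in all, crops included, and the job is handed in when it is done.

Besides the shell and the picture viewer there is one more tool, called after "Request:" by a JSON object that holds its "api" and its "payload". step_arm: Moves the arm, as the interface text tells. Its arguments: {"type":"object","properties":{"motion":{"type":"array"},"force":{"type":"number"}},"required":["motion"]}

```bash
ls; mkdir -p pics; cat > h.py <<'E'
import numpy as np, cv2
from scipy.spatial.transform import Rotation as R
from plant import r
def snap(cam,fn=None):
    s=r.snapshot(cam)
    if fn: cv2.imwrite('pics/'+fn+'.png',cv2.cvtColor(s['pixels'],cv2.COLOR_RGB2BGR))
    return s
def c2w(s,p): return R.from_quat(s['orientation']).apply(p)+np.array(s['xyz'])
def cloud(s):
    d=s['depth'];v,u=np.mgrid[:480,:640]
    P=np.stack([(u-s['cx'])/s['fx']*d,(v-s['cy'])/s['fy']*d,d],-1)
    W=c2w(s,P.reshape(-1,3)).reshape(480,640,3); W[d<=0]=np.nan
    return W
def px(s,w):
    c=R.from_quat(s['orientation']).inv().apply(np.array(w)-s['xyz']); return c[0]/c[2]*s['fx']+s['cx'],c[1]/c[2]*s['fy']+s['cy']
def tool(p,rot=None):
    "world target -> dp mm in tool axes, twist"
    st=r.get_state();q=R.from_quat(st['eef_rot'])
    print('dp',np.round(q.inv().apply(np.array(p)-st['tool_pos'])*1000,1),'tw',None if rot is None else np.round((q.inv()*rot).as_rotvec(),3))
E
python3 - <<'E'
from h import *
st=r.get_state();print(st, r.tip_reach)
names="fixture slide slide_grip case_near case_mid case_far probe probe_tip probe_mat gasket_a driver spare_shell".split()
for c in("scene","top"):
    s=snap(c,c+'0');print(c,s['xyz'],s['orientation'],s['fx'],s['cx'],s['cy'])
    np.savez('/tmp/'+c+'0.npz',**s)
    for n in names:
        for d in r.search_frame(c,n)[:4]:
            w=c2w(s,d['at']);print(n,round(d['score'],2),np.round(w,3),np.round(px(s,w)))
E
```

```text
pics
{'clock': 0.0, 'q': array([-1.28617457,  0.68998193, -0.19450847,  1.56633911,  0.15731103,
        0.90248581, -0.21511921]), 'qd': array([-1.13340989e-03, -8.96804680e-05,  3.18277369e-04, -1.51571435e-03,
       -1.06270636e-04,  2.47029257e-03, -4.19512862e-04]), 'joint_torque': array([ 6.08460005e-05, -5.27553248e+01, -1.26655228e+00, -1.53417850e+01,
       -5.25407272e-02,  6.70264038e-03,  1.85499648e-04]), 'tool_pos': array([0.15502937, 0.6048615 , 0.25991245]), 'eef_rot': array([ 1.25049023e-01,  9.92150146e-01, -9.09892101e-04, -4.28154613e-05]), 'contact_force': array([0.55111322, 0.90353825, 0.38943025]), 'moment': array([ 0.05084796, -0.03635896,  0.03197995]), 'finger_force': 0.0, 'opening': 1.0036591539022466} 0.022
scene [0.94398272 0.37444252 0.905422  ] [ 0.35612857  0.89188189 -0.25633179 -0.1096045 ] 449.1404522699422 327.7621939330227 236.11819195554932
fixture 0.57 [0.571 0.089 0.014] [355. 274.]
fixture 0.24 [ 0.794 -0.119  0.02 ] [217. 274.]
slide 0.72 [0.549 0.084 0.036] [361. 262.]
slide_grip 0.7 [0.567 0.087 0.01 ] [355. 274.]
slide_grip 0.6 [0.544 0.
[... 1352 characters left out ...]
 0.83 [0.544 0.004 0.093] [300. 243.]
case_mid 0.57 [0.539 0.085 0.038] [263. 248.]
case_mid 0.44 [0.626 0.014 0.091] [296. 204.]
case_mid 0.38 [ 0.588 -0.344  0.018] [458. 225.]
case_far 0.79 [0.626 0.011 0.089] [297. 204.]
probe 0.9 [ 0.588 -0.34   0.02 ] [456. 225.]
probe 0.67 [ 0.316 -0.165  0.013] [379. 349.]
probe_tip 0.92 [ 0.32  -0.17   0.011] [381. 347.]
probe_tip 0.88 [ 0.59  -0.346  0.018] [458. 224.]
probe_tip 0.5 [0.538 0.083 0.044] [264. 248.]
probe_mat 0.84 [ 0.547 -0.37   0.003] [467. 244.]
probe_mat 0.39 [0.544 0.003 0.093] [301. 243.]
gasket_a 0.85 [0.465 0.374 0.016] [132. 284.]
driver 0.86 [0.761 0.069 0.02 ] [271. 149.]
spare_shell 0.67 [ 0.79  -0.123  0.021] [357. 136.]
```

View pics/top0.png

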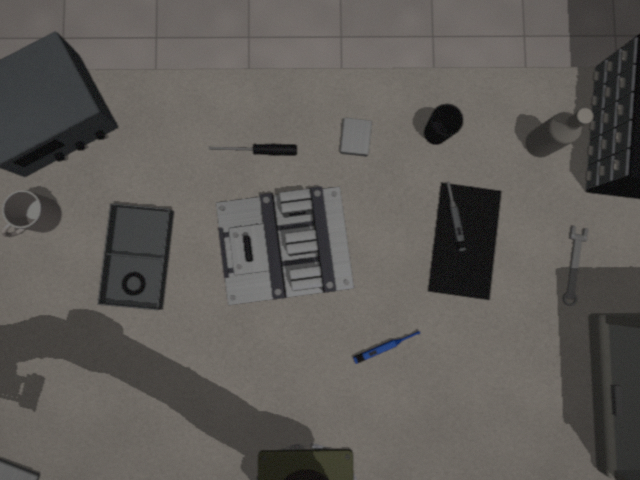

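View pics/scene0.png

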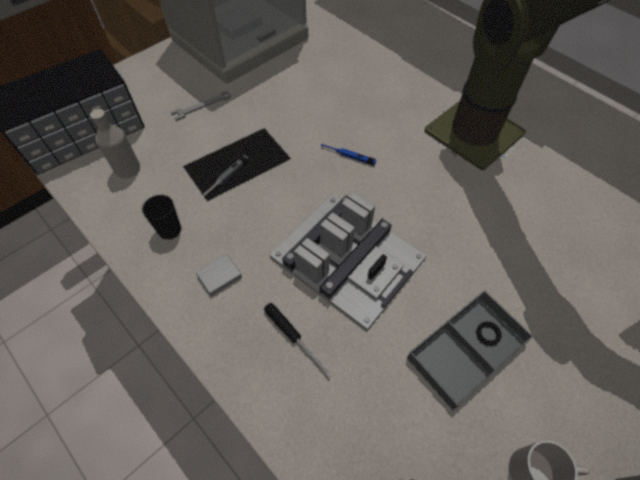

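Top view: three cases at (305,275), (300,243) and (296,204), with the fixed jaw to their right at x≈320, the sliding jaw at x≈272 and the black grip at (248,247). Probe-like things: a grey one on the black mat (456,218) and a blue one at (385,347). The description says grey on the mat. The ring is at (133,284), the driver at (270,149) and the spare shell at (356,136).

```bash
cat > meas.py <<'E'
from h import *
def fix(W):
    z=W[...,2];x=W[...,0];y=W[...,1]
    reg=(x>.38)&(x<.72)&(y>-.12)&(y<.2)
    return reg
def rects(mask,W,minpix=40):
    n,l,st,c=cv2.connectedComponentsWithStats(mask.astype(np.uint8))
    for i in range(1,n):
        if st[i,4]<minpix: continue
        P=W[l==i]
        (cx,cy),(w,h),a=cv2.minAreaRect((P[:,:2]*1000).astype(np.float32))
        print(f'c=({cx:.0f},{cy:.0f}) wh=({w:.0f},{h:.0f}) a={a:.1f} z={np.median(P[:,2])*1000:.1f} n={st[i,4]}')
E
python3 - <<'E'
from meas import *
for c in("top","scene"):
    s=dict(np.load(f'/tmp/{c}0.npz'));W=cloud(s);z=W[...,2];reg=fix(W);print(c)
    for lo,hi in((.082,.105),(.056,.075),(.037,.052),(.006,.022)):
        print(lo);rects(reg&(z>lo)&(z<hi),W)
    reg=(W[...,0]>.4)&(W[...,0]<.75)&(W[...,1]>-.48)&(W[...,1]<-.27);print('probe');rects(reg&(z>.009)&(z<.04),W,8)
    g=s['pixels'].max(-1)<60;print('mat');rects(reg&g&(z<.03),W,300)
s=dict(np.load('/tmp/top0.npz'));a=cv2.resize(s['pixels'][170:310,210:510],None,fx=2.6,fy=2.6,interpolation=cv2.INTER_CUBIC)
cv2.imwrite('pics/crop0.png',cv2.convertScaleAbs(a[...,::-1],alpha=1.5))
E
```

```text
top
0.082
c=(633,13) wh=(45,64) a=6.7 z=92.6 n=655
c=(548,3) wh=(44,64) a=7.8 z=92.4 n=666
c=(473,-6) wh=(44,64) a=6.6 z=92.7 n=669
0.056
c=(538,117) wh=(56,14) a=6.8 z=63.2 n=177
0.037
c=(558,-43) wh=(230,31) a=6.9 z=43.0 n=1395
c=(544,64) wh=(230,29) a=7.0 z=43.0 n=1427
0.006
c=(562,-79) wh=(230,40) a=6.9 z=13.1 n=1808
c=(551,10) wh=(230,80) a=7.0 z=13.0 n=1643
c=(537,130) wh=(230,100) a=7.0 z=13.0 n=2841
probe
c=(609,-343) wh=(156,21) a=9.2 z=17.0 n=430
mat
c=(555,-364) wh=(140,248) a=81.6 z=2.3 n=6461
scene
0.082
c=(473,-4) wh=(46,64) a=6.4 z=93.3 n=523
c=(549,5) wh=(46,65) a=7.1 z=93.2 n=560
c=(634,16) wh=(45,64) a=7.1 z=92.9 n=620
0.056
c=(486,7) wh=(36,75) a=40.3 z=65.5 n=155
c=(562,16) wh=(35,74) a=38.7 z=66.2 n=150
c=(538,119) wh=(55,14) a=7.3 z=63.6 n=158
c=(648,26) wh=(33,74) a=39.4 z=66.2 n=139
0.037
c=(555,-9) wh=(230,94) a=7.0 z=43.8 n=917
c=(544,66) wh=(230,31) a=7.2 z=43.6 n=1260
c=(541,125) wh=(12,52) a=82.4 z=45.9 n=50
0.006
c=(548,42) wh=(232,281) a=7.2 z=13.7 n=4526
probe
c=(611,-339) wh=(158,21) a=10.7 z=17.0 n=307
mat
c=(554,-364) wh=(141,248) a=82.3 z=3.0 n=3415
```

View pics/crop0.png

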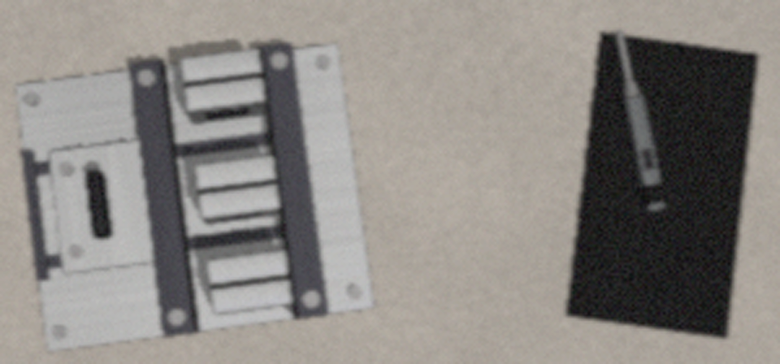

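The crop confirms the grey probe on the mat. Its handle is near (645,150) and its stem points up to (620,40). All three cases stand on the right, and there is a gap between them and the sliding jaw.

```bash
cat >> h.py <<'E'
YAW=np.radians(7.0); XF=np.array([-np.sin(YAW),np.cos(YAW),0]); YF=-np.array([np.cos(YAW),np.sin(YAW),0]); O=np.array([.556,-.0275,0])
def f2w(p): p=np.array(p)/1000.; return O+XF*p[0]+YF*p[1]+np.array([0,0,p[2]])
def w2f(w): d=np.array(w)-O; return np.array([d@XF,d@YF,d[2]])*1000
def rot(th): # lean th deg toward +x of fixture
    return R.from_matrix(np.stack([XF,-YF,[0,0,-1]],1))*R.from_rotvec([0,-np.radians(th),0])
def go(p,th=0): tool(f2w(p),rot(th))
def where():
    st=r.get_state();q=R.from_quat(st['eef_rot']);print('t',round(st['clock'],2),'fix',np.round(w2f(st['tool_pos']),1),'err',np.round((rot(0).inv()*q).as_rotvec(degrees=True),1),'F',np.round(st['contact_force'],1),'q',np.round(st['q'],2),'op',round(st['opening'],2),round(st['finger_force'],1))
E
python3 -c "
from h import *
where();go([124,0,200]);go([124,0,60])"
```

```text
t 1.3 fix [677.1 320.8 260.7] err [ -0.    0.  -68.6] F [-0.4 -0.3  0.5] q [-1.29  0.69 -0.19  1.57  0.16  0.9  -0.22] op 1.0 0.0
dp [-500.3 -398.2   60.7] tw [ 0.    -0.     1.198]
dp [-500.3 -398.2  200.7] tw [ 0.    -0.     1.198]
```

Request:
{"api": "step_arm", "payload": {"motion": [{"dp": [-50,-40,6],"twist": [0,0,0.12],"hand": -1},{"dp": [-100,-80,12],"twist": [0,0,0.24],"hand": -1},{"dp": [-150,-120,18],"twist": [0,0,0.36],"hand": -1},{"dp": [-200,-160,24],"twist": [0,0,0.48],"hand": -1},{"dp": [-250,-200,30],"twist": [0,0,0.6],"hand": -1}]}}

```text
clock: 1.92
tool_pos: [0.3434, 0.3556, 0.2317]
eef_rot: [0.414, 0.91, 0.001, 0.0]
contact_force: [0.9, 0.1, 0.0]
opening: 0.455
finger_force: 0.0
```

```bash
python3 -c "
from h import *
where();go([124,0,200]);go([124,0,60])"
```

```text
t 1.93 fix [406.1 164.3 231.7] err [ -0.1   0.  -34. ] F [0.9 0.1 0. ] q [-0.86  0.56 -0.06  1.99  0.06  0.59 -0.24] op 0.46 0.0
dp [-325.8  -21.8   31.6] tw [ 0.001 -0.001  0.594]
dp [-325.8  -22.   171.6] tw [ 0.001 -0.001  0.594]
```

Request:
{"api": "step_arm", "payload": {"motion": [{"dp": [-60,-4,6],"twist": [0,0,0.12],"hand": -1},{"dp": [-120,-8,12],"twist": [0,0,0.24],"hand": -1},{"dp": [-180,-12,18],"twist": [0,0,0.36],"hand": -1},{"dp": [-240,-16,24],"twist": [0,0,0.48],"hand": -1},{"dp": [-300,-20,30],"twist": [0,0,0.594],"hand": -1}]}}

```text
clock: 2.55
tool_pos: [0.5263, 0.1168, 0.2016]
eef_rot: [0.662, 0.749, 0.001, 0.0]
contact_force: [0.7, 1.3, -0.7]
opening: 0.001
finger_force: 0.0
```

```bash
python3 -c "
from h import *
where();go([124,0,100]);go([124,0,60])"
```

```text
t 2.55 fix [146.8  11.9 201.6] err [-0.1  0.  -0. ] F [ 0.7  1.3 -0.7] q [-0.33  0.66  0.04  1.89 -0.05  0.59 -0.13] op 0.0 0.0
dp [-22.9  11.8 101.6] tw [ 0.001 -0.001  0.   ]
dp [-22.9  11.8 141.6] tw [ 0.001 -0.001  0.   ]
```

Request:
{"api": "step_arm", "payload": {"motion": [{"dp": [-23,12,50],"twist": [0,0,0],"hand": -1},{"dp": [-23,12,90],"twist": [0,0,0],"hand": -1},{"dp": [-23,12,120],"twist": [0,0,0],"hand": -1},{"dp": [-23,12,142],"twist": [0,0,0],"hand": -1},{"dp": [-23,12,142],"twist": [0,0,0],"hand": -1}]}}

```text
clock: 3.18
tool_pos: [0.5389, 0.0968, 0.0583]
eef_rot: [0.661, 0.75, -0.001, -0.001]
contact_force: [-0.0, -0.5, -0.2]
opening: 0.008
finger_force: 0.0
```

Request:
{"api": "step_arm", "payload": {"motion": [{"dp": [6,0,0],"twist": [0,0,0],"hand": -1},{"dp": [12,0,0],"twist": [0,0,0],"hand": -1},{"dp": [18,0,0],"twist": [0,0,0],"hand": -1},{"dp": [24,0,0],"twist": [0,0,0],"hand": -1},{"dp": [30,0,0],"twist": [0,0,0],"hand": -1}]}}

```text
clock: 3.8
tool_pos: [0.537, 0.1239, 0.0604]
eef_rot: [0.662, 0.749, -0.001, 0.002]
contact_force: [2.5, -7.1, -4.7]
opening: 0.005
finger_force: 3.6
```

```bash
python3 -c "
from meas import *
where();s=snap('top');W=cloud(s);z=W[...,2];reg=fix(W)
rects(reg&(z>.037)&(z<.052),W)
"
```

```text
t 3.8 fix [152.6   0.4  60.4] err [-0.1 -0.2 -0.1] F [ 2.5 -7.1 -4.7] q [-0.33  0.91  0.03  1.93 -0.06  0.31 -0.13] op 0.01 3.6
c=(558,-43) wh=(231,31) a=7.0 z=43.0 n=1388
c=(542,86) wh=(230,29) a=7.0 z=42.8 n=1297
```

Request:
{"api": "step_arm", "payload": {"motion": [{"dp": [3,0,0],"twist": [0,0,0],"hand": -1},{"dp": [6,0,0],"twist": [0,0,0],"hand": -1},{"dp": [9,0,0],"twist": [0,0,0],"hand": -1},{"dp": [11,0,0],"twist": [0,0,0],"hand": -1},{"dp": [11,0,0],"twist": [0,0,0],"hand": -1}]}}

```text
clock: 4.47
tool_pos: [0.5357, 0.1345, 0.0604]
eef_rot: [0.662, 0.749, -0.001, 0.002]
contact_force: [2.6, -7.3, -4.6]
opening: 0.012
finger_force: 3.7
```

```bash
python3 -c "
from meas import *
where();s=snap('top');W=cloud(s);z=W[...,2];reg=fix(W)
rects(reg&(z>.037)&(z<.052),W)
rects(reg&(z>.082)&(z<.105),W)
"
```

```text
t 4.47 fix [163.3   0.4  60.4] err [-0.1 -0.2 -0.1] F [ 2.6 -7.3 -4.6] q [-0.35  0.91  0.03  1.92 -0.07  0.31 -0.14] op 0.01 3.7
c=(557,-43) wh=(230,31) a=7.0 z=43.0 n=1393
c=(541,96) wh=(231,29) a=7.1 z=42.9 n=1320
c=(633,13) wh=(45,64) a=6.3 z=92.5 n=657
c=(548,3) wh=(45,64) a=7.7 z=92.6 n=667
c=(473,-6) wh=(44,64) a=6.6 z=92.7 n=668
```

Request:
{"api": "step_arm", "payload": {"motion": [{"dp": [-4,0,0],"twist": [0,0,0],"hand": -1},{"dp": [-4,0,-60],"twist": [0,0,0],"hand": 0.3},{"dp": [-20,-10,-120],"twist": [0,0,0],"hand": 0.3},{"dp": [-70,-30,-140],"twist": [0,0.15,0],"hand": 0.3},{"dp": [-120,-50,-140],"twist": [0,0.3,0],"hand": 0.3}]}}

```text
clock: 5.15
tool_pos: [0.5078, 0.0366, 0.1984]
eef_rot: [0.655, 0.747, 0.077, -0.091]
contact_force: [0.9, -2.3, -1.8]
opening: 0.435
finger_force: 0.0
```

Request:
{"api": "step_arm", "payload": {"motion": [{"dp": [-50,-20,0],"twist": [0,0.17,0],"hand": 0.3},{"dp": [-70,-30,0],"twist": [0,0.34,0],"hand": 0.3},{"dp": [-80,-30,0],"twist": [0,0.485,0],"hand": 0.3},{"dp": [-80,-30,0],"twist": [0,0.485,0],"hand": 0.3}]}}

```text
clock: 5.65
tool_pos: [0.4865, -0.0501, 0.1752]
eef_rot: [0.624, 0.698, 0.229, -0.268]
contact_force: [0.9, 1.2, -0.2]
opening: 0.654
finger_force: 0.0
```

```bash
python3 -c "
from h import *
where();go([-35,80,114],-45);go([15,80,64],-45)"
```

```text
t 5.65 fix [-14.   71.7 175.2] err [ 0.7 41.3  0.5] F [ 0.9  1.2 -0.2] q [ 0.68  0.91 -0.55  1.84 -0.33  0.81  0.64] op 0.65 0.0
dp [-56.3  -7.3  32.1] tw [-0.007  0.065 -0.013]
dp [-51.7  -6.8 102.7] tw [-0.007  0.065 -0.013]
```

Request:
{"api": "step_arm", "payload": {"motion": [{"dp": [-40,-6,10],"twist": [-0.007,0.065,-0.013],"hand": 0.3},{"dp": [-56,-7,32],"twist": [-0.007,0.065,-0.013],"hand": 0.3},{"dp": [-56,-7,32],"twist": [-0.007,0.065,-0.013],"hand": 0.3}]}}

```text
clock: 6.02
tool_pos: [0.4808, -0.065, 0.1166]
eef_rot: [0.607, 0.696, 0.252, -0.288]
contact_force: [-0.0, 0.7, 0.0]
opening: 0.648
finger_force: 0.0
```

```bash
python3 -c "
from h import *
where();go([15,80,64],-45)"
```

```text
t 6.03 fix [-28.1  79.2 116.6] err [ 0.3 45.  -0.7] F [-0.   0.7  0. ] q [ 0.73  1.04 -0.55  1.82 -0.31  0.78  0.73] op 0.65 0.0
dp [-6.8 -0.3 67.6] tw [-0.009 -0.001  0.01 ]
```

Request:
{"api": "step_arm", "payload": {"motion": [{"dp": [-7,0,20],"twist": [-0.009,0,0.01],"hand": 0.3},{"dp": [-7,0,40],"twist": [-0.009,0,0.01],"hand": 0.3},{"dp": [-7,0,55],"twist": [-0.009,0,0.01],"hand": 0.3},{"dp": [-7,0,67],"twist": [-0.009,0,0.01],"hand": 0.3},{"dp": [-7,0,67],"twist": [-0.009,0,0.01],"hand": 0.3}]}}

```text
clock: 6.65
tool_pos: [0.476, -0.0239, 0.0649]
eef_rot: [0.612, 0.692, 0.255, -0.286]
contact_force: [0.3, -0.8, 0.5]
opening: 0.649
finger_force: 0.0
```

```bash
python3 -c "
from meas import *
where();go([15,80,64],-45)
s=snap('top');W=cloud(s);z=W[...,2];reg=fix(W)
rects(reg&(z>.082)&(z<.105),W);snap('scene','pre1')"
```

```text
t 6.65 fix [13.3 79.  64.9] err [-0.1 45.   0. ] F [ 0.3 -0.8  0.5] q [ 0.69  1.13 -0.57  1.88 -0.33  0.61  0.75] op 0.65 0.0
dp [ 0.6 -1.   1.8] tw [ 0.002 -0.001  0.   ]
c=(634,13) wh=(45,64) a=7.2 z=92.5 n=659
c=(548,3) wh=(45,64) a=7.4 z=92.8 n=648
c=(527,-79) wh=(40,15) a=8.7 z=95.8 n=104
c=(473,-6) wh=(44,64) a=6.6 z=92.6 n=669
```

View pics/pre1.png

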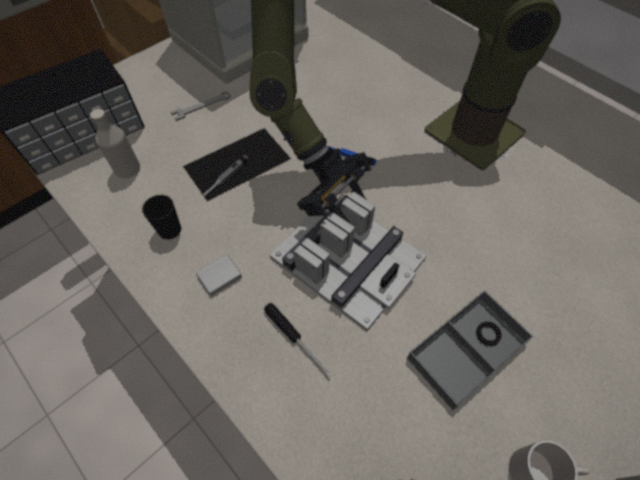

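The picture shows the fingers straddling the near case at about (355,205), with the hand leaning over the fixed jaw. Next I grip and lift.

Request:
{"api": "step_arm", "payload": {"motion": [{"dp": [0,0,0],"twist": [0,0,0],"hand": -1},{"dp": [0,0,0],"twist": [0,0,0],"hand": -1},{"dp": [0,0,0],"twist": [0,0,0],"hand": -1},{"dp": [0,0,0],"twist": [0,0,0],"hand": -1}], "force": 40}}

```text
clock: 7.25
tool_pos: [0.4759, -0.026, 0.0641]
eef_rot: [0.614, 0.69, 0.255, -0.286]
contact_force: [-0.6, -4.3, 6.1]
opening: 0.495
finger_force: 40.0
```

Request:
{"api": "step_arm", "payload": {"motion": [{"dp": [8,0,-6],"twist": [0,0,0],"hand": -1},{"dp": [18,0,-15],"twist": [0,0,0],"hand": -1},{"dp": [30,0,-27],"twist": [0,0,0],"hand": -1},{"dp": [45,0,-42],"twist": [0,0,0],"hand": -1},{"dp": [45,0,-42],"twist": [0,0,0],"hand": -1}]}}

```text
clock: 7.88
tool_pos: [0.4762, -0.0234, 0.1271]
eef_rot: [0.613, 0.691, 0.255, -0.285]
contact_force: [0.2, -0.4, -3.0]
opening: 0.493
finger_force: 40.0
```

```bash
python3 -c "
from h import *
where();go([59,80,125],45)"
```

```text
t 7.88 fix [ 13.8  78.7 127.1] err [-0.3 44.9  0.1] F [ 0.2 -0.4 -3. ] q [ 0.7   1.02 -0.59  1.9  -0.35  0.68  0.71] op 0.49 40.0
dp [30.5 -1.5 33.4] tw [ 0.004 -1.57  -0.004]
```

Request:
{"api": "step_arm", "payload": {"motion": [{"dp": [3,0,3],"twist": [0,-0.157,0],"hand": -1},{"dp": [6,0,7],"twist": [0,-0.314,0],"hand": -1},{"dp": [9,0,10],"twist": [0,-0.471,0],"hand": -1},{"dp": [12,-1,14],"twist": [0.002,-0.628,0],"hand": -1},{"dp": [15,-1,17],"twist": [0.004,-0.785,0],"hand": -1}]}}

```text
clock: 8.5
tool_pos: [0.4712, -0.0007, 0.124]
eef_rot: [0.664, 0.748, -0.0, -0.002]
contact_force: [-0.2, 0.8, -4.1]
opening: 0.493
finger_force: 40.0
```

Request:
{"api": "step_arm", "payload": {"motion": [{"dp": [5,0,0],"twist": [0,-0.157,0],"hand": -1},{"dp": [10,0,0],"twist": [0,-0.314,0],"hand": -1},{"dp": [15,0,0],"twist": [0,-0.471,0],"hand": -1},{"dp": [19,0,0],"twist": [0,-0.628,0],"hand": -1},{"dp": [23,0,0],"twist": [0,-0.785,0],"hand": -1}]}}

```text
clock: 9.12
tool_pos: [0.4687, 0.0236, 0.1232]
eef_rot: [0.612, 0.693, -0.254, 0.284]
contact_force: [-0.0, 0.3, -3.2]
opening: 0.498
finger_force: 40.0
```

```bash
python3 -c "
from meas import *
where();go([59,80,75],45);go([59,80,65],45)
s=snap('scene','rot1')"
```

```text
t 9.12 fix [ 61.3  80.5 123.2] err [  0.2 -44.8  -0. ] F [-0.   0.3 -3.2] q [-1.04  1.17  0.87  2.09 -0.15  0.4  -0.21] op 0.5 40.0
dp [32.3  0.6 35.9] tw [-0.003 -0.004  0.002]
dp [39.4  0.7 43. ] tw [-0.003 -0.004  0.002]
```

View pics/rot1.png

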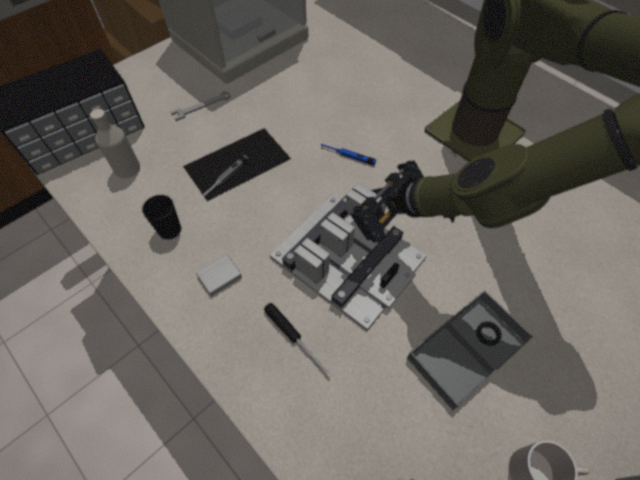

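The near case is now turned in the hand at about (365,195) over the fixture. I'll lower it.

Request:
{"api": "step_arm", "payload": {"motion": [{"dp": [12,0,13],"twist": [0,0,0],"hand": -1},{"dp": [23,0,26],"twist": [0,0,0],"hand": -1},{"dp": [32,0,36],"twist": [-0.003,-0.004,0.002],"hand": -1},{"dp": [36,0,40],"twist": [-0.003,-0.004,0.002],"hand": -1},{"dp": [36,0,40],"twist": [-0.003,-0.004,0.002],"hand": -1}]}}

```text
clock: 9.8
tool_pos: [0.4691, 0.0187, 0.0701]
eef_rot: [0.614, 0.691, -0.253, 0.285]
contact_force: [0.8, -0.5, -2.7]
opening: 0.497
finger_force: 40.0
```

```bash
python3 -c "
from h import *
where();go([59,80,65],45)"
```

```text
t 9.8 fix [56.4 80.6 70.1] err [  0.1 -44.8   0.2] F [ 0.8 -0.5 -2.7] q [-1.01  1.26  0.8   2.09 -0.19  0.32 -0.24] op 0.5 40.0
dp [5.4 0.6 1.8] tw [-0.002 -0.004 -0.003]
```

Request:
{"api": "step_arm", "payload": {"motion": [{"dp": [1.5,0,1.5],"twist": [0,0,0],"hand": -1},{"dp": [2.5,0,2.5],"twist": [0,0,0],"hand": -1},{"dp": [3.5,0,3.5],"twist": [0,0,0],"hand": -1},{"dp": [3.5,0,3.5],"twist": [0,0,0],"hand": -1}]}}

```text
clock: 10.3
tool_pos: [0.4692, 0.019, 0.0683]
eef_rot: [0.614, 0.691, -0.253, 0.287]
contact_force: [-4.8, 12.4, 19.6]
opening: 0.497
finger_force: 40.0
```

Request:
{"api": "step_arm", "payload": {"motion": [{"dp": [0,0,-1],"twist": [0,0,0],"hand": 0.25},{"dp": [0,0,-1],"twist": [0,0,0],"hand": 0.25},{"dp": [0,0,-20],"twist": [0,0,0],"hand": 0.25},{"dp": [0,0,-60],"twist": [0,0,0],"hand": 0.25},{"dp": [0,0,-100],"twist": [0,0,0],"hand": 0.3}]}}

```text
clock: 10.92
tool_pos: [0.4603, 0.0894, 0.1367]
eef_rot: [0.614, 0.691, -0.253, 0.285]
contact_force: [-0.0, 0.0, -1.1]
opening: 0.652
finger_force: 0.0
```

```bash
python3 -c "
from meas import *
where();go([59,3,160],-45);
s=snap('top');W=cloud(s);z=W[...,2];reg=fix(W)
rects(reg&(z>.082)&(z<.105),W);print(1);rects(reg&(z>.065)&(z<.082),W,60)"
```

```text
t 10.93 fix [127.7  80.7 136.7] err [  0.1 -44.9   0.2] F [-0.   0.  -1.1] q [-1.16  1.16  0.89  2.01 -0.17  0.57 -0.26] op 0.65 0.0
dp [-64.9  77.9  31.7] tw [-0.     1.568 -0.004]
c=(633,13) wh=(45,64) a=6.7 z=92.5 n=662
c=(548,3) wh=(44,64) a=7.6 z=92.6 n=659
1
c=(470,7) wh=(44,80) a=6.8 z=76.6 n=812
```

Request:
{"api": "step_arm", "payload": {"motion": [{"dp": [-25,8,0],"twist": [0,0.157,0],"hand": 0.3},{"dp": [-50,16,1],"twist": [0,0.314,0],"hand": 0.3},{"dp": [-75,24,2],"twist": [0,0.471,0],"hand": 0.3},{"dp": [-95,32,3],"twist": [0,0.628,0],"hand": 0.3},{"dp": [-107,40,3],"twist": [0,0.785,0],"hand": 0.3}]}}

```text
clock: 11.6
tool_pos: [0.51, 0.0148, 0.2107]
eef_rot: [0.664, 0.748, 0.003, -0.002]
contact_force: [0.1, -0.4, -1.5]
opening: 0.652
finger_force: 0.0
```

Request:
{"api": "step_arm", "payload": {"motion": [{"dp": [-20,8,0],"twist": [0,0.157,0],"hand": 0.3},{"dp": [-45,16,5],"twist": [0,0.314,0],"hand": 0.3},{"dp": [-70,24,20],"twist": [0,0.471,0],"hand": 0.3},{"dp": [-90,30,40],"twist": [0,0.628,0],"hand": 0.3},{"dp": [-95,36,60],"twist": [0,0.785,0],"hand": 0.3}]}}

```text
clock: 12.22
tool_pos: [0.5568, -0.0772, 0.1479]
eef_rot: [0.614, 0.689, 0.256, -0.287]
contact_force: [0.8, 1.2, -0.3]
opening: 0.648
finger_force: 0.0
```

```bash
python3 -c "
from h import *
where();go([-35,4,114],-45)"
```

```text
t 12.22 fix [-49.4   5.2 147.9] err [-0.2 45.3  0.4] F [ 0.8  1.2 -0.3] q [ 0.5   0.99 -0.2   1.6  -0.61  1.05  0.91] op 0.65 0.0
dp [-14.    1.1  34.1] tw [ 0.006 -0.005 -0.005]
```

Next move to the pre-grasp pose, then approach along tool z by about 70 mm.

Request:
{"api": "step_arm", "payload": {"motion": [{"dp": [-10,1,15],"twist": [0.006,-0.005,-0.005],"hand": 0.3},{"dp": [-14,1,34],"twist": [0.006,-0.005,-0.005],"hand": 0.3},{"dp": [-14,1,54],"twist": [0.006,-0.005,-0.005],"hand": 0.3},{"dp": [-14,1,74],"twist": [0.006,-0.005,-0.005],"hand": 0.3},{"dp": [-14,1,74],"twist": [0.006,-0.005,-0.005],"hand": 0.3}]}}

```text
clock: 12.85
tool_pos: [0.5514, -0.0276, 0.0873]
eef_rot: [0.609, 0.695, 0.251, -0.288]
contact_force: [-0.2, -0.2, -0.5]
opening: 0.651
finger_force: 0.0
```

```bash
python3 -c "
from h import *
where();go([15,4,64],-45)"
```

```text
t 12.85 fix [ 0.5  4.5 87.3] err [ 0.3 44.9 -0.5] F [-0.2 -0.2 -0.5] q [ 0.45  1.07 -0.24  1.67 -0.65  0.89  0.96] op 0.65 0.0
dp [-6.2  0.7 26.8] tw [-0.009  0.002  0.006]
```

Request:
{"api": "step_arm", "payload": {"motion": [{"dp": [-6,1,10],"twist": [-0.009,0,0.006],"hand": 0.3},{"dp": [-6,1,19],"twist": [-0.009,0,0.006],"hand": 0.3},{"dp": [-6,1,27],"twist": [-0.009,0,0.006],"hand": 0.3},{"dp": [-6,1,27],"twist": [-0.009,0,0.006],"hand": 0.3}]}}

```text
clock: 13.35
tool_pos: [0.5514, -0.0155, 0.0633]
eef_rot: [0.614, 0.691, 0.254, -0.285]
contact_force: [-0.1, 0.5, -0.1]
opening: 0.652
finger_force: 0.0
```

Request:
{"api": "step_arm", "payload": {"motion": [{"dp": [0,0,0],"twist": [0,0,0],"hand": -1},{"dp": [0,0,0],"twist": [0,0,0],"hand": -1},{"dp": [0,0,0],"twist": [0,0,0],"hand": -1},{"dp": [0,0,0],"twist": [0,0,0],"hand": -1}], "force": 40}}

```text
clock: 13.85
tool_pos: [0.5518, -0.0166, 0.0637]
eef_rot: [0.614, 0.691, 0.254, -0.284]
contact_force: [-0.5, -1.4, 0.9]
opening: 0.491
finger_force: 40.0
```

```bash
python3 -c "
from h import *
where()"
```

```text
t 13.85 fix [11.4  2.9 63.7] err [-0.2 44.8  0.3] F [-0.5 -1.4  0.9] q [ 0.44  1.11 -0.25  1.69 -0.67  0.83  0.99] op 0.49 40.0
```

Request:
{"api": "step_arm", "payload": {"motion": [{"dp": [8,0,-6],"twist": [0,0,0],"hand": -1},{"dp": [18,0,-15],"twist": [0,0,0],"hand": -1},{"dp": [30,0,-27],"twist": [0,0,0],"hand": -1},{"dp": [45,0,-42],"twist": [0,0,0],"hand": -1},{"dp": [45,0,-42],"twist": [0,0,0],"hand": -1}]}}

```text
clock: 14.48
tool_pos: [0.5525, -0.0141, 0.1273]
eef_rot: [0.614, 0.692, 0.255, -0.283]
contact_force: [-0.9, 0.5, -1.8]
opening: 0.5
finger_force: 40.0
```

Request:
{"api": "step_arm", "payload": {"motion": [{"dp": [3,0,3],"twist": [0,-0.157,0],"hand": -1},{"dp": [6,0,7],"twist": [0,-0.314,0],"hand": -1},{"dp": [9,0,10],"twist": [0,-0.471,0],"hand": -1},{"dp": [12,0,14],"twist": [0,-0.628,0],"hand": -1},{"dp": [15,0,17],"twist": [0,-0.785,0],"hand": -1}]}}

```text
clock: 15.1
tool_pos: [0.5484, 0.0091, 0.124]
eef_rot: [0.665, 0.747, -0.001, 0.003]
contact_force: [-0.0, -0.5, -3.6]
opening: 0.495
finger_force: 40.0
```

Request:
{"api": "step_arm", "payload": {"motion": [{"dp": [5,0,0],"twist": [0,-0.157,0],"hand": -1},{"dp": [10,0,0],"twist": [0,-0.314,0],"hand": -1},{"dp": [15,0,0],"twist": [0,-0.471,0],"hand": -1},{"dp": [19,0,0],"twist": [0,-0.628,0],"hand": -1},{"dp": [23,0,0],"twist": [0,-0.785,0],"hand": -1}]}}

```text
clock: 15.72
tool_pos: [0.5457, 0.0334, 0.1229]
eef_rot: [0.613, 0.69, -0.255, 0.288]
contact_force: [-0.1, -0.0, -2.7]
opening: 0.498
finger_force: 40.0
```

```bash
python3 -c "
from h import *
where();go([57,3,75],45)"
```

```text
t 15.72 fix [ 61.7   2.8 122.9] err [  0.  -45.3   0.2] F [-0.1 -0.  -2.7] q [-1.    1.25  0.96  1.87 -0.28  0.56 -0.05] op 0.5 40.0
dp [30.7 -0.2 37.1] tw [-0.002  0.005 -0.004]
```

Request:
{"api": "step_arm", "payload": {"motion": [{"dp": [12,0,13],"twist": [0,0,0],"hand": -1},{"dp": [23,0,26],"twist": [0,0.005,-0.004],"hand": -1},{"dp": [31,0,37],"twist": [0,0.005,-0.004],"hand": -1},{"dp": [33,0,39],"twist": [0,0.005,-0.004],"hand": -1},{"dp": [33,0,39],"twist": [0,0.005,-0.004],"hand": -1}]}}

```text
clock: 16.35
tool_pos: [0.5469, 0.0262, 0.0731]
eef_rot: [0.614, 0.691, -0.253, 0.285]
contact_force: [-0.4, -0.2, -2.9]
opening: 0.494
finger_force: 40.0
```

Request:
{"api": "step_arm", "payload": {"motion": [{"dp": [1,0,1],"twist": [0,0,0],"hand": -1},{"dp": [2,0,2],"twist": [0,0,0],"hand": -1},{"dp": [2.5,0,2.5],"twist": [0,0,0],"hand": -1},{"dp": [2.5,0,2.5],"twist": [0,0,0],"hand": -1}]}}

```text
clock: 16.85
tool_pos: [0.5466, 0.0271, 0.0691]
eef_rot: [0.613, 0.692, -0.253, 0.285]
contact_force: [-0.6, 0.2, -1.2]
opening: 0.494
finger_force: 40.0
```

```bash
python3 -c "
from h import *
where()"
```

```text
t 16.85 fix [55.4  2.6 69.1] err [  0.1 -44.8   0.1] F [-0.6  0.2 -1.2] q [-0.97  1.32  0.9   1.87 -0.32  0.49 -0.07] op 0.49 40.0
```

Barely in contact. Another 2 mm, then release and retreat.

Request:
{"api": "step_arm", "payload": {"motion": [{"dp": [0.7,0,0.7],"twist": [0,0,0],"hand": -1},{"dp": [1.4,0,1.4],"twist": [0,0,0],"hand": -1},{"dp": [1.4,0,1.4],"twist": [0,0,0],"hand": -1}]}}

```text
clock: 17.23
tool_pos: [0.5467, 0.027, 0.0682]
eef_rot: [0.613, 0.692, -0.253, 0.285]
contact_force: [-2.6, 4.0, 5.3]
opening: 0.494
finger_force: 40.0
```

Request:
{"api": "step_arm", "payload": {"motion": [{"dp": [0,0,0],"twist": [0,0,0],"hand": 0.25},{"dp": [0,0,0],"twist": [0,0,0],"hand": 0.25},{"dp": [0,0,-20],"twist": [0,0,0],"hand": 0.25},{"dp": [0,0,-60],"twist": [0,0,0],"hand": 0.25},{"dp": [0,0,-100],"twist": [0,0,0],"hand": 0.3}]}}

```text
clock: 17.85
tool_pos: [0.5381, 0.0973, 0.1387]
eef_rot: [0.613, 0.692, -0.254, 0.285]
contact_force: [0.4, 0.1, 1.2]
opening: 0.646
finger_force: 0.0
```

```bash
python3 -c "
from meas import *
where()
s=snap('top');W=cloud(s);z=W[...,2];reg=fix(W)
rects(reg&(z>.082)&(z<.105),W);print(1);rects(reg&(z>.065)&(z<.082),W,60)"
```

```text
t 17.85 fix [126.1   2.6 138.7] err [  0.2 -44.9   0.1] F [0.4 0.1 1.2] q [-1.1   1.23  0.99  1.8  -0.28  0.71 -0.1 ] op 0.65 0.0
c=(633,13) wh=(45,64) a=7.3 z=92.6 n=658
1
c=(547,15) wh=(45,80) a=6.7 z=76.7 n=801
c=(470,7) wh=(45,80) a=6.7 z=76.6 n=814
```

Request:
{"api": "step_arm", "payload": {"motion": [{"dp": [-25,9,0],"twist": [0,0.157,0],"hand": 0.3},{"dp": [-50,18,1],"twist": [0,0.314,0],"hand": 0.3},{"dp": [-75,26,2],"twist": [0,0.471,0],"hand": 0.3},{"dp": [-95,34,3],"twist": [0,0.628,0],"hand": 0.3},{"dp": [-107,43,3],"twist": [0,0.785,0],"hand": 0.3}]}}

```text
clock: 18.52
tool_pos: [0.5908, 0.0229, 0.2129]
eef_rot: [0.664, 0.748, 0.003, -0.002]
contact_force: [0.4, 0.1, -1.8]
opening: 0.65
finger_force: 0.0
```

Request:
{"api": "step_arm", "payload": {"motion": [{"dp": [-20,9,0],"twist": [0,0.157,0],"hand": 0.3},{"dp": [-45,18,5],"twist": [0,0.314,0],"hand": 0.3},{"dp": [-70,26,20],"twist": [0,0.471,0],"hand": 0.3},{"dp": [-90,34,40],"twist": [0,0.628,0],"hand": 0.3},{"dp": [-95,42,60],"twist": [0,0.785,0],"hand": 0.3}]}}

```text
clock: 19.15
tool_pos: [0.6435, -0.0684, 0.1501]
eef_rot: [0.614, 0.689, 0.256, -0.287]
contact_force: [0.3, 0.7, 0.5]
opening: 0.649
finger_force: 0.0
```

```bash
python3 -c "
from h import *
where();go([-35,-82,114],-45)"
```

```text
t 19.15 fix [-51.3 -81.8 150.1] err [-0.1 45.2  0.4] F [0.3 0.7 0.5] q [ 0.32  1.07  0.05  1.34 -0.77  1.27  0.91] op 0.65 0.0
dp [-14.2   0.1  37. ] tw [ 0.005 -0.004 -0.006]
```

Request:
{"api": "step_arm", "payload": {"motion": [{"dp": [-10,0,15],"twist": [0.005,-0.004,-0.006],"hand": 0.3},{"dp": [-14,0,34],"twist": [0.005,-0.004,-0.006],"hand": 0.3},{"dp": [-14,0,54],"twist": [0.005,-0.004,-0.006],"hand": 0.3},{"dp": [-14,0,74],"twist": [0.005,-0.004,-0.006],"hand": 0.3},{"dp": [-14,0,74],"twist": [0.005,-0.004,-0.006],"hand": 0.3}]}}

```text
clock: 19.77
tool_pos: [0.6374, -0.0187, 0.0888]
eef_rot: [0.609, 0.695, 0.252, -0.288]
contact_force: [0.0, -0.5, -0.1]
opening: 0.647
finger_force: 0.0
```

```bash
python3 -c "
from h import *
where();go([15,-82,64],-45)"
```

```text
t 19.77 fix [ -1.1 -81.8  88.8] err [ 0.3 45.  -0.5] F [ 0.  -0.5 -0.1] q [ 0.26  1.13  0.01  1.41 -0.81  1.14  0.96] op 0.65 0.0
dp [-6.2  0.3 29. ] tw [-0.008 -0.     0.005]
```

Request:
{"api": "step_arm", "payload": {"motion": [{"dp": [-5,0,10],"twist": [-0.008,0,0.005],"hand": 0.3},{"dp": [-5,0,20],"twist": [-0.008,0,0.005],"hand": 0.3},{"dp": [-4,0,30],"twist": [-0.008,0,0.005],"hand": 0.3},{"dp": [-4,0,30],"twist": [-0.008,0,0.005],"hand": 0.3}]}}

```text
clock: 20.27
tool_pos: [0.6354, -0.0028, 0.0644]
eef_rot: [0.613, 0.691, 0.254, -0.286]
contact_force: [-0.0, 0.1, -0.7]
opening: 0.652
finger_force: 0.0
```

Request:
{"api": "step_arm", "payload": {"motion": [{"dp": [0,0,0],"twist": [0,0,0],"hand": -1},{"dp": [0,0,0],"twist": [0,0,0],"hand": -1},{"dp": [0,0,0],"twist": [0,0,0],"hand": -1},{"dp": [0,0,0],"twist": [0,0,0],"hand": -1}], "force": 40}}

```text
clock: 20.78
tool_pos: [0.6362, -0.0044, 0.065]
eef_rot: [0.614, 0.691, 0.254, -0.285]
contact_force: [0.6, 0.3, 1.0]
opening: 0.497
finger_force: 40.0
```

```bash
python3 -c "
from h import *
where()"
```

```text
t 20.77 fix [ 13.1 -82.4  65. ] err [-0.2 44.9  0.2] F [0.6 0.3 1. ] q [ 0.25  1.15 -0.    1.44 -0.84  1.08  0.99] op 0.5 40.0
```

Request:
{"api": "step_arm", "payload": {"motion": [{"dp": [8,0,-6],"twist": [0,0,0],"hand": -1},{"dp": [18,0,-15],"twist": [0,0,0],"hand": -1},{"dp": [30,0,-27],"twist": [0,0,0],"hand": -1},{"dp": [45,0,-42],"twist": [0,0,0],"hand": -1},{"dp": [45,0,-42],"twist": [0,0,0],"hand": -1}]}}

```text
clock: 21.4
tool_pos: [0.6368, -0.0019, 0.1289]
eef_rot: [0.613, 0.692, 0.255, -0.283]
contact_force: [-0.3, 0.9, -2.9]
opening: 0.499
finger_force: 40.0
```

Request:
{"api": "step_arm", "payload": {"motion": [{"dp": [3,0,3],"twist": [0,-0.157,0],"hand": -1},{"dp": [6,0,7],"twist": [0,-0.314,0],"hand": -1},{"dp": [9,0,10],"twist": [0,-0.471,0],"hand": -1},{"dp": [12,0,14],"twist": [0,-0.628,0],"hand": -1},{"dp": [15,0,17],"twist": [0,-0.785,0],"hand": -1}]}}

```text
clock: 22.02
tool_pos: [0.6324, 0.0216, 0.1252]
eef_rot: [0.664, 0.748, -0.001, 0.002]
contact_force: [-0.1, -0.0, -5.1]
opening: 0.496
finger_force: 40.0
```

Request:
{"api": "step_arm", "payload": {"motion": [{"dp": [5,0,0],"twist": [0,-0.157,0],"hand": -1},{"dp": [10,0,0],"twist": [0,-0.314,0],"hand": -1},{"dp": [15,0,0],"twist": [0,-0.471,0],"hand": -1},{"dp": [19,0,0],"twist": [0,-0.628,0],"hand": -1},{"dp": [23,0,0],"twist": [0,-0.785,0],"hand": -1}]}}

```text
clock: 22.65
tool_pos: [0.6295, 0.0459, 0.1238]
eef_rot: [0.613, 0.691, -0.254, 0.287]
contact_force: [0.5, -1.3, -3.5]
opening: 0.495
finger_force: 40.0
```

```bash
python3 -c "
from h import *
where();go([57,-82,75],45)"
```

```text
t 22.65 fix [ 63.9 -81.9 123.8] err [  0.  -45.1   0.2] F [ 0.5 -1.3 -3.5] q [-0.93  1.31  1.02  1.61 -0.32  0.75  0.01] op 0.5 40.0
dp [29.7  0.1 39.3] tw [-0.001  0.002 -0.003]
```

Request:
{"api": "step_arm", "payload": {"motion": [{"dp": [12,0,13],"twist": [0,0,0],"hand": -1},{"dp": [23,0,26],"twist": [0,0,0],"hand": -1},{"dp": [30,0,39],"twist": [0,0.002,-0.003],"hand": -1},{"dp": [33,0,42],"twist": [0,0.002,-0.003],"hand": -1},{"dp": [33,0,42],"twist": [0,0.002,-0.003],"hand": -1}]}}

```text
clock: 23.28
tool_pos: [0.6311, 0.0363, 0.0722]
eef_rot: [0.614, 0.691, -0.253, 0.286]
contact_force: [0.5, -0.7, -2.7]
opening: 0.494
finger_force: 40.0
```

Request:
{"api": "step_arm", "payload": {"motion": [{"dp": [1,0,1],"twist": [0,0,0],"hand": -1},{"dp": [2,0,2],"twist": [0,0,0],"hand": -1},{"dp": [2.5,0,2.5],"twist": [0,0,0],"hand": -1},{"dp": [2.5,0,2.5],"twist": [0,0,0],"hand": -1}]}}

```text
clock: 23.78
tool_pos: [0.6309, 0.0373, 0.0683]
eef_rot: [0.613, 0.692, -0.254, 0.286]
contact_force: [-0.1, 0.5, -2.8]
opening: 0.495
finger_force: 40.0
```

```bash
python3 -c "
from h import *
where()"
```

```text
t 23.77 fix [ 55.2 -82.3  68.3] err [  0.1 -44.9   0.1] F [-0.1  0.5 -2.8] q [-0.9   1.38  0.98  1.61 -0.36  0.68 -0.01] op 0.5 40.0
```

Request:
{"api": "step_arm", "payload": {"motion": [{"dp": [0.7,0,0.7],"twist": [0,0,0],"hand": -1},{"dp": [1.4,0,1.4],"twist": [0,0,0],"hand": -1},{"dp": [1.4,0,1.4],"twist": [0,0,0],"hand": -1}]}}

```text
clock: 24.15
tool_pos: [0.631, 0.0372, 0.0665]
eef_rot: [0.613, 0.692, -0.254, 0.286]
contact_force: [-0.6, 0.6, -1.7]
opening: 0.498
finger_force: 40.0
```

```bash
python3 -c "
from h import *
where()"
```

```text
t 24.15 fix [ 55.1 -82.3  66.5] err [  0.1 -45.    0.1] F [-0.6  0.6 -1.7] q [-0.9   1.38  0.98  1.61 -0.36  0.68 -0.01] op 0.5 40.0
```

Request:
{"api": "step_arm", "payload": {"motion": [{"dp": [0.6,0,0.6],"twist": [0,0,0],"hand": -1},{"dp": [1.2,0,1.2],"twist": [0,0,0],"hand": -1},{"dp": [1.2,0,1.2],"twist": [0,0,0],"hand": -1}]}}

```text
clock: 24.52
tool_pos: [0.6311, 0.0371, 0.0663]
eef_rot: [0.613, 0.691, -0.254, 0.287]
contact_force: [-3.5, 5.3, 7.3]
opening: 0.496
finger_force: 40.0
```

Request:
{"api": "step_arm", "payload": {"motion": [{"dp": [0,0,0],"twist": [0,0,0],"hand": 0.25},{"dp": [0,0,0],"twist": [0,0,0],"hand": 0.25},{"dp": [0,0,-20],"twist": [0,0,0],"hand": 0.25},{"dp": [0,0,-60],"twist": [0,0,0],"hand": 0.25},{"dp": [0,0,-100],"twist": [0,0,0],"hand": 0.3}]}}

```text
clock: 25.15
tool_pos: [0.6225, 0.1088, 0.137]
eef_rot: [0.613, 0.692, -0.253, 0.286]
contact_force: [1.8, 0.3, -0.4]
opening: 0.648
finger_force: 0.0
```

```bash
python3 -c "
from meas import *
where();go([205,0,140])
s=snap('top','laid');W=cloud(s);z=W[...,2];reg=fix(W)
rects(reg&(z>.082)&(z<.105),W);print(1);rects(reg&(z>.065)&(z<.082),W,60);rects(reg&(z>.037)&(z<.052),W);rects(reg&(z>.055)&(z<.065),W)"
```

```text
t 25.15 fix [127.2 -82.7 137. ] err [  0.  -44.9   0.1] F [ 1.8  0.3 -0.4] q [-1.    1.31  1.04  1.54 -0.32  0.88 -0.05] op 0.65 0.0
dp [ 52.9 -82.8 -57. ] tw [-0.     0.784 -0.001]
1
c=(632,24) wh=(45,80) a=7.5 z=76.6 n=801
c=(547,15) wh=(45,80) a=6.7 z=76.5 n=806
c=(470,7) wh=(44,80) a=6.8 z=76.6 n=813
c=(558,-44) wh=(230,29) a=7.0 z=43.1 n=1418
c=(631,108) wh=(47,29) a=7.4 z=42.9 n=285
c=(509,92) wh=(166,29) a=7.0 z=42.9 n=1045
c=(522,148) wh=(31,14) a=6.0 z=62.6 n=76
```

View pics/laid.png

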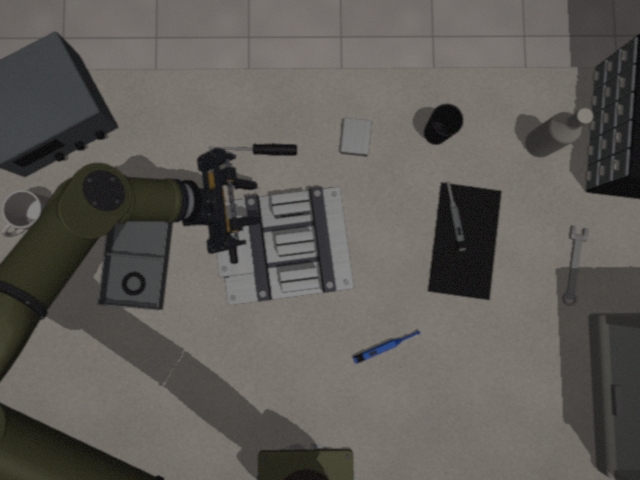

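All three cases lie on their sides at (290,203), (295,241) and (298,275), between the jaws at x≈255 and x≈320. The probe on the mat looks unmoved. Next I shut the jaw.

Request:
{"api": "step_arm", "payload": {"motion": [{"dp": [-4,-14,-35],"twist": [0,0.157,0],"hand": -1},{"dp": [10,-30,-50],"twist": [0,0.314,0],"hand": -1},{"dp": [25,-46,-60],"twist": [0,0.471,0],"hand": -1},{"dp": [40,-64,-60],"twist": [0,0.628,0],"hand": -1},{"dp": [53,-82,-57],"twist": [0,0.784,0],"hand": -1}]}}

```text
clock: 25.82
tool_pos: [0.5317, 0.1756, 0.1395]
eef_rot: [0.663, 0.749, 0.002, -0.0]
contact_force: [-0.1, -1.0, -1.6]
opening: 0.106
finger_force: 0.0
```

```bash
python3 -c "
from h import *
where();go([205,0,60])"
```

```text
t 25.82 fix [204.5  -0.6 139.5] err [-0.1  0.2  0. ] F [-0.1 -1.  -1.6] q [-0.68  0.84  0.5   1.89 -0.71  0.59  0.4 ] op 0.11 0.0
dp [ 0.2 -0.8 79.5] tw [ 0.003 -0.003 -0.   ]
```

Request:
{"api": "step_arm", "payload": {"motion": [{"dp": [0,-1,30],"twist": [0.003,-0.003,0],"hand": -1},{"dp": [0,-1,60],"twist": [0.003,-0.003,0],"hand": -1},{"dp": [0,-1,80],"twist": [0.003,-0.003,0],"hand": -1},{"dp": [0,-1,80],"twist": [0.003,-0.003,0],"hand": -1}]}}

```text
clock: 26.32
tool_pos: [0.5301, 0.1742, 0.0577]
eef_rot: [0.663, 0.748, -0.003, -0.0]
contact_force: [1.3, -0.1, -0.2]
opening: 0.001
finger_force: 0.0
```

Request:
{"api": "step_arm", "payload": {"motion": [{"dp": [-6,0,0],"twist": [0,0,0],"hand": -1},{"dp": [-12,0,0],"twist": [0,0,0],"hand": -1},{"dp": [-18,0,0],"twist": [0,0,0],"hand": -1},{"dp": [-23,0,0],"twist": [0,0,0],"hand": -1},{"dp": [-28,0,0],"twist": [0,0,0],"hand": -1}]}}

```text
clock: 26.95
tool_pos: [0.5342, 0.15, 0.0593]
eef_rot: [0.662, 0.749, -0.0, -0.001]
contact_force: [0.7, 7.2, -1.6]
opening: 0.006
finger_force: 3.5
```

Request:
{"api": "step_arm", "payload": {"motion": [{"dp": [-2,0,0],"twist": [0,0,0],"hand": -1},{"dp": [-4,0,0],"twist": [0,0,0],"hand": -1},{"dp": [-6,0,0],"twist": [0,0,0],"hand": -1},{"dp": [-8,0,0],"twist": [0,0,0],"hand": -1},{"dp": [-10,0,0],"twist": [0,0,0],"hand": -1}]}}

```text
clock: 27.58
tool_pos: [0.5352, 0.1414, 0.0593]
eef_rot: [0.662, 0.75, -0.0, -0.002]
contact_force: [-0.2, 10.1, -1.9]
opening: 0.006
finger_force: 4.8
```

```bash
python3 -c "
from meas import *
where()
s=snap('top');W=cloud(s);z=W[...,2];reg=fix(W)
rects(reg&(z>.065)&(z<.082),W,60);rects(reg&(z>.037)&(z<.052),W)"
```

```text
t 27.57 fix [170.2   0.   59.3] err [ 0.2  0.2 -0.1] F [-0.2 10.1 -1.9] q [-0.54  0.95  0.35  1.92 -0.79  0.41  0.54] op 0.01 4.8
c=(632,24) wh=(45,80) a=6.9 z=76.7 n=795
c=(547,14) wh=(45,80) a=7.1 z=76.6 n=806
c=(470,5) wh=(44,80) a=7.4 z=76.5 n=812
c=(558,-44) wh=(230,29) a=7.0 z=42.9 n=1416
c=(544,69) wh=(230,29) a=7.0 z=43.0 n=1393
```

Request:
{"api": "step_arm", "payload": {"motion": [{"dp": [-1.5,0,0],"twist": [0,0,0],"hand": -1},{"dp": [-3,0,0],"twist": [0,0,0],"hand": -1},{"dp": [-4.5,0,0],"twist": [0,0,0],"hand": -1},{"dp": [-6,0,0],"twist": [0,0,0],"hand": -1},{"dp": [-6,0,0],"twist": [0,0,0],"hand": -1}]}}

```text
clock: 28.25
tool_pos: [0.5358, 0.1373, 0.0593]
eef_rot: [0.661, 0.75, 0.001, -0.003]
contact_force: [-0.7, 12.4, -0.9]
opening: 0.006
finger_force: 6.1
```

```bash
python3 -c "
from meas import *
where()
s=snap('top');W=cloud(s);z=W[...,2];reg=fix(W)
rects(reg&(z>.065)&(z<.082),W,60);rects(reg&(z>.037)&(z<.052),W)"
```

```text
t 28.25 fix [166.1   0.   59.3] err [ 0.2  0.3 -0.2] F [-0.7 12.4 -0.9] q [-0.53  0.95  0.34  1.93 -0.79  0.4   0.55] op 0.01 6.1
c=(632,21) wh=(46,80) a=6.6 z=76.6 n=803
c=(548,10) wh=(45,80) a=6.5 z=76.5 n=800
c=(471,1) wh=(44,80) a=7.3 z=76.7 n=811
c=(558,-44) wh=(230,29) a=7.0 z=43.1 n=1382
c=(544,64) wh=(229,30) a=7.0 z=42.9 n=1376
```

Request:
{"api": "step_arm", "payload": {"motion": [{"dp": [-1.5,0,0],"twist": [0,0,0],"hand": -1},{"dp": [-3,0,0],"twist": [0,0,0],"hand": -1},{"dp": [-4,0,0],"twist": [0,0,0],"hand": -1},{"dp": [-4,0,0],"twist": [0,0,0],"hand": -1}]}}

```text
clock: 28.8
tool_pos: [0.5357, 0.1372, 0.0593]
eef_rot: [0.66, 0.751, 0.002, -0.006]
contact_force: [-1.4, 17.8, 0.8]
opening: 0.002
finger_force: 9.5
```

Request:
{"api": "step_arm", "payload": {"motion": [{"dp": [-1,0,0],"twist": [0,0,0],"hand": -1},{"dp": [-2,0,0],"twist": [0,0,0],"hand": -1},{"dp": [-2,0,0],"twist": [0,0,0],"hand": -1}]}}

```text
clock: 29.18
tool_pos: [0.5357, 0.1372, 0.0594]
eef_rot: [0.66, 0.752, 0.003, -0.007]
contact_force: [-1.9, 21.7, 1.8]
opening: 0.001
finger_force: 11.2
```

```bash
python3 -c "
from h import *
where()"
```

```text
t 29.18 fix [1.659e+02 1.000e-01 5.940e+01] err [ 0.3  0.8 -0.4] F [-1.9 21.7  1.8] q [-0.52  0.95  0.33  1.93 -0.79  0.41  0.56] op 0.0 11.2
```

The jaw has stalled at about 22 N, so the cases are clamped. I'll back off and look at the probe.

Request:
{"api": "step_arm", "payload": {"motion": [{"dp": [6,0,0],"twist": [0,0,0],"hand": -1},{"dp": [12,0,0],"twist": [0,0,0],"hand": -1},{"dp": [12,0,-60],"twist": [0,0,0],"hand": -1},{"dp": [12,0,-120],"twist": [0,0,0],"hand": -1},{"dp": [12,0,-170],"twist": [0,0,0],"hand": -1}]}}

```text
clock: 29.8
tool_pos: [0.5362, 0.1358, 0.2316]
eef_rot: [0.664, 0.748, -0.002, 0.001]
contact_force: [0.4, 0.8, -1.3]
opening: 0.005
finger_force: 0.0
```

```bash
cat > pm.py <<'E'
from meas import *
def seams():
    s=snap('top');W=cloud(s);z=W[...,2];reg=fix(W)
    rects(reg&(z>.065)&(z<.082),W,60);rects(reg&(z>.037)&(z<.052),W)
def probe(save=None):
    for c in('top','scene'):
        s=snap(c,save+c if save else None);W=cloud(s);z=W[...,2]
        reg=(W[...,0]>.4)&(W[...,0]<.78)&(W[...,1]>-.5)&(W[...,1]<-.22)
        P=W[reg&(z>.0095)&(z<.04)]
        c0=P[:,:2].mean(0);u=np.linalg.svd(P[:,:2]-c0,full_matrices=False)[2][0];u*=np.sign(u[0])
        for k in range(4): # refine axis on the handle (near 90 mm)
            t=(P[:,:2]-c0)@u;t0=t.min();H=P[(t-t0)<95]
            (cx,cy),wh,a=cv2.minAreaRect((H[:,:2]*1000).astype(np.float32))
            a=np.radians(a+(90 if wh[1]>wh[0] else 0));v=np.array([np.cos(a),np.sin(a)]);u=v*np.sign(v[0])
        n=np.array([-u[1],u[0]]);o=np.median((H[:,:2]-c0)@n)
        print(c,'axis deg',round(np.degrees(np.arctan2(u[1],u[0])),1),'back end',np.round(c0+u*t0+n*o,4),'handle centre',np.round(c0+u*(t0+.05)+n*o,4),'len',round(np.ptp(t),3),'wh',np.round(wh,1),'ztop',np.round(np.median(H[:,2]),4))
E
python3 -c "
from pm import *
where();seams();probe('pr')
a=cv2.imread('pics/prtop.png')[170:310,410:510];b=cv2.imread('pics/prscene.png')[115:215,170:300]
cv2.imwrite('pics/prb.png',cv2.convertScaleAbs(np.hstack([cv2.resize(a,(400,560)),cv2.resize(b,(400,560))]),alpha=1.6))"
```

```text
t 29.8 fix [164.5  -0.3 231.6] err [ 0.1 -0.3  0.2] F [ 0.4  0.8 -1.3] q [-0.69  0.72  0.63  1.84 -0.58  0.78  0.37] op 0.01 0.0
c=(632,21) wh=(45,80) a=6.6 z=76.7 n=808
c=(548,10) wh=(44,80) a=7.0 z=76.8 n=806
c=(471,1) wh=(44,80) a=7.4 z=76.6 n=809
c=(556,-33) wh=(230,50) a=7.0 z=43.0 n=1396
c=(544,64) wh=(230,30) a=7.1 z=43.0 n=1378
top axis deg 13.4 back end [ 0.532  -0.3576] handle centre [ 0.5807 -0.346 ] len 0.257 wh [256.5 117.1] ztop 0.017
scene axis deg 13.0 back end [ 0.5332 -0.354 ] handle centre [ 0.582  -0.3428] len 0.255 wh [255.4  23.3] ztop 0.0169
```

View pics/prb.png

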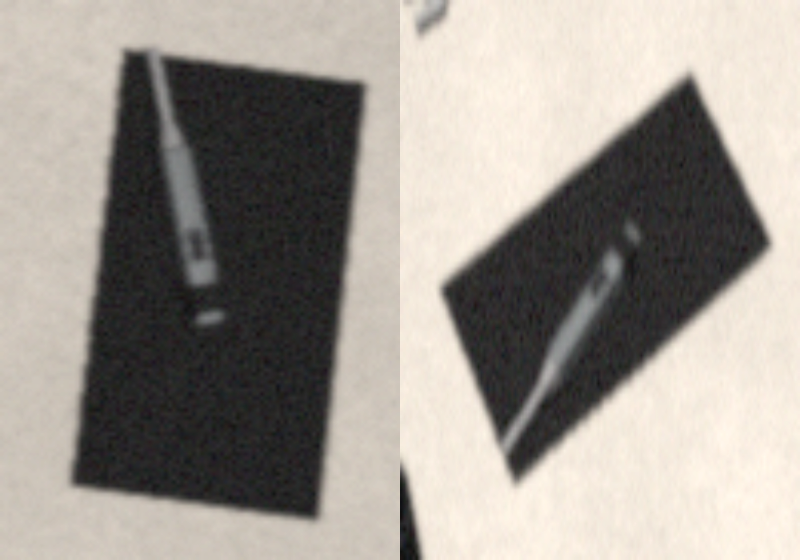

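The grey probe lies with its end cap at crop (210,318) and its tip near (152,52), at the mat's far edge. The tip points away from the robot. I'll refine the fit with clutter excluded.

```bash
sed -i 's/reg=(W\[...,0\]>.4)&(W\[...,0\]<.78)&(W\[...,1\]>-.5)&(W\[...,1\]<-.22)/reg=(W[...,0]>.42)\&(W[...,0]<.72)\&(W[...,1]>-.46)\&(W[...,1]<-.27)/' pm.py
python3 -c "
from pm import *
probe()
for yaw in (10.5,):
    a=np.radians(yaw);ax=np.array([np.cos(a),np.sin(a),0]); st=r.get_state();q=R.from_quat(st['eef_rot'])
    for s in(1,-1):
        y=s*np.array([-ax[1],ax[0],0]);z=np.array([0,0,-1.]);M=R.from_matrix(np.stack([np.cross(y,z),y,z],1));print(s,np.round((q.inv()*M).as_rotvec(),3))
"
```

```text
top axis deg 9.2 back end [ 0.4566 -0.3651] handle centre [ 0.506  -0.3571] len 0.233 wh [232.6  18.8] ztop 0.017
scene axis deg 9.8 back end [ 0.5331 -0.3496] handle centre [ 0.5824 -0.3411] len 0.157 wh [156.7  18.5] ztop 0.0168
1 [-0.006 -0.    -1.634]
-1 [-0.     0.006  1.507]
```

```bash
cat >> h.py <<'E'
def prot(yaw,pitch=0): # tool x along probe axis (yaw deg), tip pitched down
    a=np.radians(yaw);return R.from_matrix(np.stack([[np.cos(a),np.sin(a),0],[np.sin(a),-np.cos(a),0],[0,0,-1]],1))*R.from_rotvec([0,-np.radians(pitch),0])
E
python3 -c "
from h import *
tool([.583,-.344,.15],prot(9.7))"
```

```text
dp [-482.8   -9.8   80.3] tw [-0.     0.006  1.521]
```

Request:
{"api": "step_arm", "payload": {"motion": [{"dp": [-55,-1,0],"twist": [0,0,0.17],"hand": -0.2},{"dp": [-110,-2,5],"twist": [0,0,0.34],"hand": -0.2},{"dp": [-165,-3,10],"twist": [0,0,0.51],"hand": -0.2},{"dp": [-220,-4,15],"twist": [0,0,0.68],"hand": -0.2},{"dp": [-275,-5,20],"twist": [0,0,0.85],"hand": -0.2}]}}

```text
clock: 30.68
tool_pos: [0.5628, -0.138, 0.2076]
eef_rot: [0.914, 0.405, -0.003, 0.0]
contact_force: [0.5, 0.9, 0.3]
opening: 0.404
finger_force: 0.0
```

```bash
python3 -c "
from h import *
where();tool([.583,-.344,.15],prot(9.7))"
```

```text
t 30.68 fix [-110.5    6.7  207.6] err [ 0.3 -0.3 49.2] F [0.5 0.9 0.3] q [-0.26  0.84  0.79  1.78 -0.76  0.86  0.16] op 0.4 0.0
dp [-138.8  153.4   58.1] tw [-0.     0.007  0.666]
```

Request:
{"api": "step_arm", "payload": {"motion": [{"dp": [-36,40,8],"twist": [0,0,0.17],"hand": -0.2},{"dp": [-72,80,16],"twist": [0,0,0.34],"hand": -0.2},{"dp": [-108,120,30],"twist": [0,0,0.51],"hand": -0.2},{"dp": [-139,153,45],"twist": [0,0.007,0.666],"hand": -0.2},{"dp": [-139,153,58],"twist": [0,0.007,0.666],"hand": -0.2}]}}

```text
clock: 31.3
tool_pos: [0.5818, -0.347, 0.1497]
eef_rot: [0.996, 0.084, -0.001, 0.002]
contact_force: [-0.6, 0.5, -0.0]
opening: 0.402
finger_force: 0.0
```

```bash
python3 -c "
from pm import *
where();tool([.583,-.344,.06],prot(9.7));tool([.583,-.344,.027],prot(9.7));snap('top','ap_t');snap('scene','ap_s')
a=cv2.imread('pics/ap_t.png')[170:320,400:520];b=cv2.imread('pics/ap_s.png')[80:230,170:290]
cv2.imwrite('pics/ap.png',cv2.convertScaleAbs(np.hstack([cv2.resize(a,(400,500)),cv2.resize(b,(400,500))]),alpha=1.6))"
```

```text
t 31.3 fix [-320.2   13.3  149.7] err [-0.1 -0.2 87.4] F [-0.6  0.5 -0. ] q [ 0.08  1.07  0.87  1.51 -0.91  1.01 -0.2 ] op 0.4 0.0
dp [ 1.8 -3.  89.7] tw [ 0.003  0.002 -0.001]
dp [  1.9  -3.1 122.7] tw [ 0.003  0.002 -0.001]
```

View pics/ap.png

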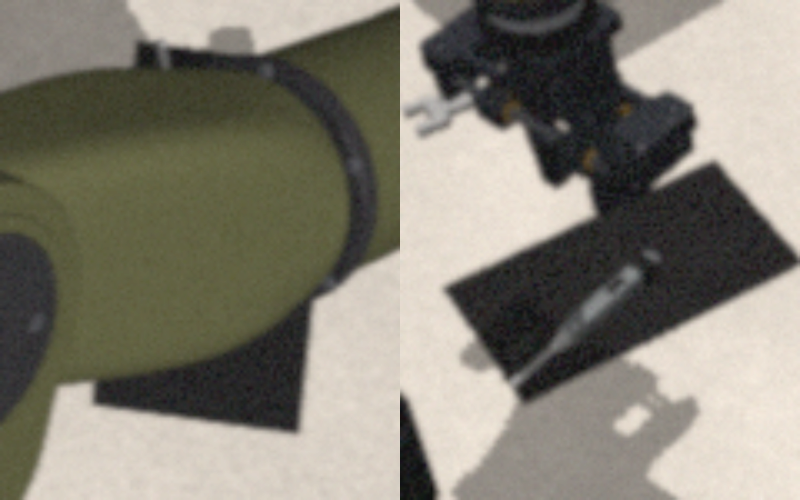

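The probe lies undisturbed at crop (600,290), and the gripper is above it. I'll re-measure it from the scene camera while descending.

Request:
{"api": "step_arm", "payload": {"motion": [{"dp": [2,-3,40],"twist": [0.003,0.002,-0.001],"hand": -0.2},{"dp": [2,-3,70],"twist": [0.003,0.002,-0.001],"hand": -0.2},{"dp": [2,-3,84],"twist": [0.003,0.002,-0.001],"hand": -0.2},{"dp": [2,-3,84],"twist": [0.003,0.002,-0.001],"hand": -0.2}]}}

```text
clock: 31.9
tool_pos: [0.5867, -0.3376, 0.0677]
eef_rot: [0.996, 0.089, 0.002, -0.002]
contact_force: [-0.0, -0.1, 0.6]
opening: 0.402
finger_force: 0.0
```

```bash
python3 -c "
from pm import *
where();tool([.583,-.344,.027],prot(9.7));s=snap('scene','ap2')
W=cloud(s);z=W[...,2];reg=(W[...,0]>.5)&(W[...,0]<.72)&(W[...,1]>-.44)&(W[...,1]<-.27)
rects(reg&(z>.009)&(z<.021),W,8)
b=cv2.imread('pics/ap2.png')[110:230,160:290]
cv2.imwrite('pics/ap2c.png',cv2.convertScaleAbs(cv2.resize(b,(650,600)),alpha=1.6))"
```

```text
t 31.9 fix [-311.5    7.3   67.7] err [-0.   0.3 86.8] F [-0.  -0.1  0.6] q [ 0.11  1.14  0.74  1.54 -0.96  0.86 -0.17] op 0.4 0.0
dp [-5.   5.8 40.6] tw [-0.004 -0.004  0.008]
c=(632,-334) wh=(114,18) a=9.4 z=15.8 n=190
```

View pics/ap2c.png

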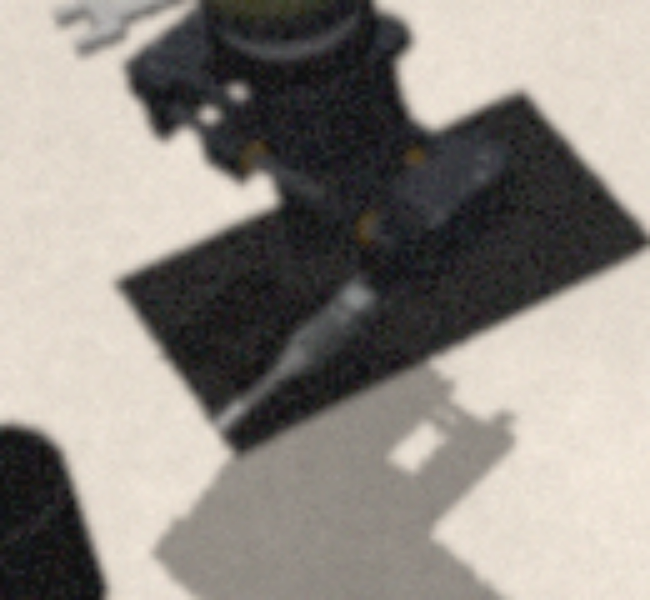

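The probe is still at crop (310,340) under the fingers. The fit matches the earlier one, so I'll descend.

Request:
{"api": "step_arm", "payload": {"motion": [{"dp": [-5,6,5],"twist": [-0.004,-0.004,0.008],"hand": -0.2},{"dp": [-5,6,15],"twist": [-0.004,-0.004,0.008],"hand": -0.2},{"dp": [-5,6,20],"twist": [-0.004,-0.004,0.008],"hand": -0.2},{"dp": [-5,6,20],"twist": [-0.004,-0.004,0.008],"hand": -0.2}]}}

```text
clock: 32.45
tool_pos: [0.5828, -0.3451, 0.0475]
eef_rot: [0.996, 0.084, 0.0, 0.0]
contact_force: [-0.1, 0.9, 0.2]
opening: 0.401
finger_force: 0.0
```

```bash
python3 -c "
from pm import *
where();tool([.583,-.344,.027],prot(9.7))"
```

```text
t 32.45 fix [-318.6   12.1   47.5] err [-0.1 -0.  87.4] F [-0.1  0.9  0.2] q [ 0.13  1.16  0.71  1.54 -0.96  0.82 -0.17] op 0.4 0.0
dp [ 0.4 -1.1 20.5] tw [ 0.001 -0.    -0.001]
```

Request:
{"api": "step_arm", "payload": {"motion": [{"dp": [0,-1,8],"twist": [0,0,0],"hand": -0.2},{"dp": [0,-1,15],"twist": [0,0,0],"hand": -0.2},{"dp": [0,-1,20],"twist": [0,0,0],"hand": -0.2},{"dp": [0,-1,20],"twist": [0,0,0],"hand": -0.2}]}}

```text
clock: 32.95
tool_pos: [0.5826, -0.3444, 0.0275]
eef_rot: [0.996, 0.084, 0.0, 0.001]
contact_force: [1.0, -0.2, 0.0]
opening: 0.4
finger_force: 0.0
```

Request:
{"api": "step_arm", "payload": {"motion": [{"dp": [0,0,0],"twist": [0,0,0],"hand": -1},{"dp": [0,0,0],"twist": [0,0,0],"hand": -1},{"dp": [0,0,0],"twist": [0,0,0],"hand": -1},{"dp": [0,0,0],"twist": [0,0,0],"hand": -1}], "force": 30}}

```text
clock: 33.45
tool_pos: [0.583, -0.3447, 0.0284]
eef_rot: [0.996, 0.084, 0.001, 0.001]
contact_force: [-0.6, 0.3, 1.2]
opening: 0.177
finger_force: 30.0
```

```bash
python3 -c "
from pm import *
where();print(r.get_state()['tool_pos'])"
```

```text
t 33.45 fix [-318.1   11.9   28.4] err [-0.2 -0.  87.4] F [-0.6  0.3  1.2] q [ 0.15  1.18  0.68  1.54 -0.97  0.78 -0.16] op 0.18 30.0
[ 0.58296292 -0.34469634  0.02835028]
```

Request:
{"api": "step_arm", "payload": {"motion": [{"dp": [0,0,-15],"twist": [0,0,0],"hand": -1},{"dp": [0,0,-50],"twist": [0,0,0],"hand": -1},{"dp": [0,0,-100],"twist": [0,0,0],"hand": -1},{"dp": [0,0,-150],"twist": [0,0,0],"hand": -1},{"dp": [0,0,-170],"twist": [0,0,0],"hand": -1}]}}

```text
clock: 34.08
tool_pos: [0.5833, -0.3456, 0.2022]
eef_rot: [0.996, 0.084, 0.002, 0.003]
contact_force: [0.2, 0.6, -0.6]
opening: 0.18
finger_force: 30.0
```

```bash
cat >> h.py <<'E'
TT=np.array([.105,0,.017])
def tipgo(pf,yaw=7,pitch=30):
    M=prot(yaw,pitch);tool(f2w(pf)-M.apply(TT),M)
def tip():
    st=r.get_state();q=R.from_quat(st['eef_rot']);w=np.array(st['tool_pos'])+q.apply(TT);print('tip fix',np.round(w2f(w),1),'err',np.round((prot(7,30).inv()*q).as_rotvec(),3),'F',np.round(st['contact_force'],1),'op',round(st['opening'],3))
    return w
E
python3 -c "
from h import *
where();tip();tipgo([12,81,130])"
```

```text
t 34.08 fix [-319.1   11.7  202.2] err [-0.5 -0.1 87.4] F [ 0.2  0.6 -0.6] q [ 0.09  0.98  0.84  1.48 -0.79  1.04 -0.29] op 0.18 30.0
tip fix [-314.4  -93.3  185.7] err [-0.018  0.528 -0.043] F [ 0.2  0.6 -0.6] op 0.18
dp [-136.5 -337.7    2.4] tw [ 0.018 -0.528  0.043]
```

Request:
{"api": "step_arm", "payload": {"motion": [{"dp": [-20,-50,0],"twist": [0,-0.08,0],"hand": -1},{"dp": [-40,-100,-10],"twist": [0,-0.16,0.01],"hand": -1},{"dp": [-60,-150,-15],"twist": [0.01,-0.24,0.02],"hand": -1},{"dp": [-80,-200,-15],"twist": [0.01,-0.32,0.03],"hand": -1},{"dp": [-100,-250,-10],"twist": [0.015,-0.4,0.035],"hand": -1}]}}

```text
clock: 34.7
tool_pos: [0.4412, -0.1128, 0.2074]
eef_rot: [0.978, 0.065, -0.199, 0.01]
contact_force: [1.0, 0.5, -1.4]
opening: 0.179
finger_force: 30.0
```

```bash
python3 -c "
from h import *
where();tip();tipgo([12,81,120])"
```

```text
t 34.7 fix [-70.6 124.3 207.4] err [ 18.2 -17.8  88.1] F [ 1.   0.5 -1.4] q [-0.41  0.96  1.    1.85 -0.6   1.14 -0.58] op 0.18 30.0
tip fix [-69.5  34.3 150.8] err [ 0.001  0.122 -0.011] F [ 1.   0.5 -1.4] op 0.179
dp [-27.2 -82.9  34.1] tw [-0.001 -0.122  0.011]
```

Request:
{"api": "step_arm", "payload": {"motion": [{"dp": [-15,-40,8],"twist": [0,-0.06,0.005],"hand": -1},{"dp": [-27,-70,20],"twist": [0,-0.122,0.011],"hand": -1},{"dp": [-27,-83,34],"twist": [0,-0.122,0.011],"hand": -1},{"dp": [-27,-83,34],"twist": [0,-0.122,0.011],"hand": -1}]}}

```text
clock: 35.2
tool_pos: [0.3929, -0.0368, 0.1864]
eef_rot: [0.964, 0.059, -0.258, 0.015]
contact_force: [0.3, -1.2, -1.1]
opening: 0.177
finger_force: 30.0
```

```bash
python3 -c "
from pm import *
w=tip();where();tipgo([12,81,95]);
for c in('scene','top'):
    s=snap(c,'tip_'+c);print(c,'pred px',np.round(px(s,w),1))
    for n in range(1):
        for d in r.search_frame(c,'probe_tip')[:3]:
            v=c2w(s,d['at']);print(round(d['score'],2),np.round(w2f(v),1),np.round(px(s,v),1))
    u,v=map(int,px(s,w));W=cloud(s)
    sub=W[max(v-12,0):v+13,u-12:u+13].reshape(-1,3);F=np.array([w2f(p) for p in sub]);k=(F[:,2]>105);print(np.round(F[k],0)[:60].tolist() if k.any() else 'none')
    img=cv2.imread('pics/tip_%s.png'%c)[v-45:v+45,u-60:u+60]
    cv2.imwrite('pics/t_%s.png'%c,cv2.resize(img,(400,300),interpolation=cv2.INTER_CUBIC))
a=np.hstack([cv2.imread('pics/t_scene.png'),cv2.imread('pics/t_top.png')]);cv2.imwrite('pics/tt.png',cv2.convertScaleAbs(a,alpha=1.5))
"
```

```text
tip fix [ 10.8  80.5 119.3] err [ 0.001  0.001 -0.   ] F [ 0.3 -1.2 -1.1] op 0.177
t 35.2 fix [ 10.7 163.  186.4] err [ 23.5 -23.4  87.8] F [ 0.3 -1.2 -1.1] q [-0.55  1.01  0.99  1.94 -0.61  1.16 -0.67] op 0.18 30.0
dp [11.7 -1.3 21.2] tw [-0.001 -0.001  0.   ]
scene pred px [351. 192.]
0.84 [-121.5  246.5   17. ] [347.6 152.6]
0.63 [ 10.6 125.4 149.3] [364.2 171.1]
[[9.0, 106.0, 136.0], [11.0, 107.0, 136.0], [12.0, 110.0, 134.0], [8.0, 105.0, 133.0], [10.0, 105.0, 134.0], [12.0, 106.0, 135.0], [10.0, 102.0, 134.0], [12.0, 102.0, 135.0], [11.0, 97.0, 135.0], [10.0, 102.0, 130.0], [12.0, 103.0, 131.0], [10.0, 98.0, 130.0], [13.0, 98.0, 132.0], [9.0, 93.0, 130.0], [10.0, 94.0, 131.0], [12.0, 96.0, 130.0], [9.0, 92.0, 128.0], [12.0, 93.0, 130.0], [11.0, 97.0, 125.0], [10.0, 88.0, 129.0], [12.0, 89.0, 130.0], [12.0, 93.0, 126.0], [8.0, 87.0, 126.0], [11.0, 86.0, 128.0], [12.0, 89.0, 126.0], [10.0, 85.0, 125.0], [11.0, 87.0, 124.0], [13.0, 88.0, 124.0], [8.0, 81.0, 124.0], [9.0, 82.0, 124.0], [11.0, 83.0, 124.0], [12.0, 86.0, 122.0], [8.0, 80.0, 122.0], [11.0, 79.0, 125.0], [12.0, 82.0, 1
[... 723 characters left out ...]
 68.0, 497.0], [30.0, 68.0, 496.0], [29.0, 68.0, 491.0], [28.0, 69.0, 491.0], [27.0, 69.0, 489.0], [25.0, 69.0, 487.0], [24.0, 69.0, 483.0], [23.0, 69.0, 480.0], [21.0, 69.0, 479.0], [20.0, 69.0, 479.0], [19.0, 69.0, 474.0], [18.0, 69.0, 473.0], [16.0, 69.0, 471.0], [15.0, 69.0, 469.0], [14.0, 69.0, 465.0], [12.0, 70.0, 464.0], [11.0, 70.0, 462.0], [9.0, 70.0, 458.0], [8.0, 70.0, 457.0], [7.0, 70.0, 454.0], [5.0, 70.0, 451.0], [4.0, 70.0, 450.0], [2.0, 70.0, 447.0], [1.0, 70.0, 444.0], [33.0, 69.0, 497.0], [32.0, 70.0, 498.0], [31.0, 70.0, 494.0], [29.0, 70.0, 490.0], [28.0, 70.0, 490.0], [27.0, 70.0, 485.0], [26.0, 70.0, 485.0], [24.0, 70.0, 482.0], [23.0, 70.0, 480.0], [22.0, 70.0, 476.0]]
```

View pics/tt.png

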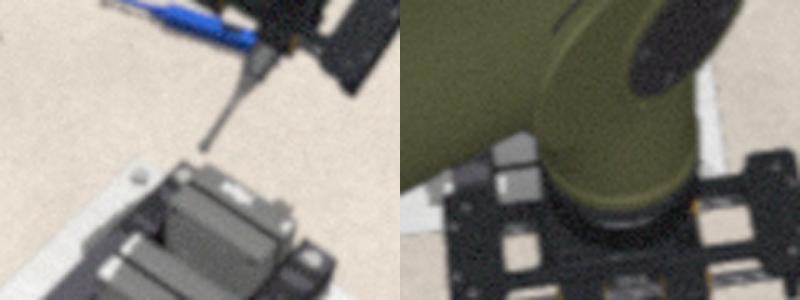

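In the left (scene) crop the ball tip is at (203,149), against a prediction of (200,150), so the tip model holds to about 2 mm. The top camera's view is blocked by the arm. I'll descend to the near seam's fixed-jaw end.

Request:
{"api": "step_arm", "payload": {"motion": [{"dp": [6,-1,10],"twist": [0,0,0],"hand": -1},{"dp": [12,-1,21],"twist": [0,0,0],"hand": -1},{"dp": [12,-1,21],"twist": [0,0,0],"hand": -1}]}}

```text
clock: 35.78
tool_pos: [0.3928, -0.036, 0.162]
eef_rot: [0.964, 0.059, -0.258, 0.015]
contact_force: [-0.2, -0.2, -0.5]
opening: 0.175
finger_force: 30.0
```

```bash
python3 -c "
from pm import *
w=tip();tipgo([12,80.5,83]);
s=snap('scene','t2');print(px(s,w),px(s,f2w([12,80.5,78])))
W=cloud(s);z=W[...,2];reg=fix(W)&(z>.068)&(z<.085)&(W[...,1]>-.05);rects(reg,W,100)
u,v=map(int,px(s,w))
img=cv2.imread('pics/t2.png')[v-40:v+80,u-80:u+80]
cv2.imwrite('pics/t2c.png',cv2.convertScaleAbs(cv2.resize(img,(800,600),interpolation=cv2.INTER_CUBIC),alpha=1.4))"
```

```text
tip fix [11.5 80.6 94.8] err [0.002 0.    0.   ] F [-0.2 -0.2 -0.5] op 0.175
dp [ 6.  -0.5 10.1] tw [-0.002 -0.    -0.   ]
(np.float64(350.6678862215662), np.float64(198.87795744451267)) (np.float64(350.417701147146), np.float64(203.46210333781332))
c=(471,3) wh=(46,81) a=7.9 z=77.3 n=613
c=(549,12) wh=(45,80) a=6.6 z=77.1 n=669
c=(633,23) wh=(46,80) a=7.3 z=77.3 n=738
```

View pics/t2c.png

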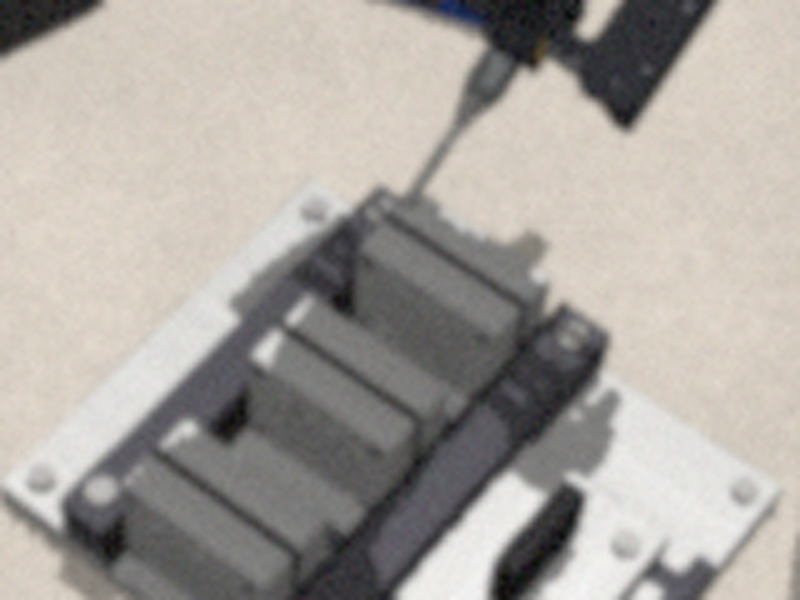

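The tip at crop (408,198) is just above the near seam, whose line runs from (385,210) to (520,305). Lowering onto it.

Request:
{"api": "step_arm", "payload": {"motion": [{"dp": [2,-0.5,3],"twist": [0,0,0],"hand": -1},{"dp": [4,-0.5,6],"twist": [0,0,0],"hand": -1},{"dp": [5.5,-0.5,10],"twist": [0,0,0],"hand": -1},{"dp": [5.5,-0.5,10],"twist": [0,0,0],"hand": -1},{"dp": [5.5,-0.5,10],"twist": [0,0,0],"hand": -1}]}}

```text
clock: 36.45
tool_pos: [0.3931, -0.0357, 0.1516]
eef_rot: [0.964, 0.059, -0.257, 0.015]
contact_force: [-0.7, -0.2, -1.3]
opening: 0.181
finger_force: 30.0
```

```bash
python3 -c "
from pm import *
w=tip();tipgo([68,80.8,83]);
s=snap('scene','t3');W=cloud(s);u,v=map(int,px(s,w));S=W[v-14:v+8,u-12:u+14].reshape(-1,3);F=np.array([w2f(p) for p in S]);k=(F[:,2]>81.5);print(np.round(F[k],0).tolist())
"
```

```text
tip fix [11.7 80.1 84.6] err [0.001 0.002 0.   ] F [-0.7 -0.2 -1.3] op 0.181
dp [  0.2 -56.2   1.6] tw [-0.001 -0.002 -0.   ]
[[11.0, 111.0, 107.0], [10.0, 116.0, 103.0], [14.0, 114.0, 108.0], [8.0, 111.0, 102.0], [12.0, 110.0, 106.0], [12.0, 113.0, 103.0], [10.0, 109.0, 102.0], [12.0, 110.0, 103.0], [15.0, 110.0, 105.0], [10.0, 106.0, 101.0], [12.0, 107.0, 101.0], [13.0, 108.0, 101.0], [9.0, 103.0, 100.0], [12.0, 103.0, 102.0], [12.0, 107.0, 99.0], [11.0, 100.0, 101.0], [12.0, 103.0, 99.0], [14.0, 104.0, 98.0], [10.0, 98.0, 98.0], [12.0, 100.0, 98.0], [13.0, 102.0, 96.0], [8.0, 98.0, 92.0], [13.0, 95.0, 100.0], [14.0, 96.0, 99.0], [11.0, 94.0, 95.0], [12.0, 96.0, 94.0], [13.0, 99.0, 93.0], [10.0, 92.0, 93.0], [12.0, 93.0, 93.0], [12.0, 96.0, 91.0], [9.0, 90.0, 90.0], [12.0, 89.0, 93.0], [12.0, 93.0, 89.0], [10.0, 87.0, 90.0], [11.0, 91.0, 88.0], [13.0, 91.0, 89.0], [10.0, 84.0, 89.0], [12.0, 86.0, 89.0], [14.0, 87.0, 90.0], [9.0, 82.0, 87.0], [12.0, 81.0, 90.0], [13.0, 85.0, 88.0], [11.0, 79.0, 88.0], [14.0, 80.0, 90.0], [15.0, 81.0, 89.0], [11.0, 79.0, 85.0], [13.0, 80.0, 85.0], [15.0, 82.0, 85.0]]
```

Request:
{"api": "step_arm", "payload": {"motion": [{"dp": [0.4,-0.5,0.6],"twist": [0,0,0],"hand": -1},{"dp": [0.6,-3,1.1],"twist": [0,0,0],"hand": -1},{"dp": [0.6,-5.5,1.1],"twist": [0,0,0],"hand": -1},{"dp": [0.6,-8,1.1],"twist": [0,0,0],"hand": -1},{"dp": [0.6,-10.5,1.1],"twist": [0,0,0],"hand": -1}]}}

```text
clock: 37.12
tool_pos: [0.3918, -0.025, 0.1503]
eef_rot: [0.964, 0.059, -0.257, 0.015]
contact_force: [-0.6, 0.1, -1.2]
opening: 0.181
finger_force: 30.0
```

Request:
{"api": "step_arm", "payload": {"motion": [{"dp": [0,-2.5,0],"twist": [0,0,0],"hand": -1},{"dp": [0,-5,0],"twist": [0,0,0],"hand": -1},{"dp": [0,-7.5,0],"twist": [0,0,0],"hand": -1},{"dp": [0,-10,0],"twist": [0,0,0],"hand": -1},{"dp": [0,-12.5,0],"twist": [0,0,0],"hand": -1}]}}

```text
clock: 37.75
tool_pos: [0.3902, -0.0126, 0.1504]
eef_rot: [0.964, 0.059, -0.257, 0.015]
contact_force: [-0.7, -0.3, 0.5]
opening: 0.178
finger_force: 30.0
```

```bash
python3 -c "
from pm import *
w=tip();tipgo([68,80.8,83.3])"
```

```text
tip fix [34.9 80.1 83.3] err [0.001 0.002 0.   ] F [-0.7 -0.3  0.5] op 0.178
dp [ -0.5 -33.    0.2] tw [-0.001 -0.002 -0.   ]
```

Tracking well. Three more calls finish the near seam.

Request:
{"api": "step_arm", "payload": {"motion": [{"dp": [-0.2,-2.5,0],"twist": [0,0,0],"hand": -1},{"dp": [-0.5,-5,0],"twist": [0,0,0],"hand": -1},{"dp": [-0.5,-7.5,0],"twist": [0,0,0],"hand": -1},{"dp": [-0.5,-10,0],"twist": [0,0,0],"hand": -1},{"dp": [-0.5,-12.5,0],"twist": [0,0,0],"hand": -1}]}}

```text
clock: 38.38
tool_pos: [0.3883, -0.0003, 0.1506]
eef_rot: [0.964, 0.059, -0.257, 0.015]
contact_force: [0.4, 0.0, -0.7]
opening: 0.174
finger_force: 30.0
```

Request:
{"api": "step_arm", "payload": {"motion": [{"dp": [0,-2.5,0],"twist": [0,0,0],"hand": -1},{"dp": [0,-5,0],"twist": [0,0,0],"hand": -1},{"dp": [0,-7.5,0],"twist": [0,0,0],"hand": -1},{"dp": [0,-10,0],"twist": [0,0,0],"hand": -1},{"dp": [0,-12.5,0],"twist": [0,0,0],"hand": -1}]}}

```text
clock: 39.0
tool_pos: [0.3868, 0.0121, 0.1506]
eef_rot: [0.964, 0.059, -0.257, 0.015]
contact_force: [0.8, -0.0, -0.7]
opening: 0.178
finger_force: 30.0
```

Request:
{"api": "step_arm", "payload": {"motion": [{"dp": [0,-2.5,0],"twist": [0,0,0],"hand": -1},{"dp": [0,-5,0],"twist": [0,0,0],"hand": -1},{"dp": [0,-7,0],"twist": [0,0,0],"hand": -1},{"dp": [0,-7,0],"twist": [0,0,0],"hand": -1}]}}

```text
clock: 39.5
tool_pos: [0.3859, 0.0191, 0.1506]
eef_rot: [0.964, 0.059, -0.257, 0.015]
contact_force: [-0.7, 0.1, -0.9]
opening: 0.176
finger_force: 30.0
```

```bash
python3 -c "
from pm import *
w=tip();tipgo([12,2.8,105]);tipgo([12,2.8,85])
s=snap('scene','t4');W=cloud(s);u,v=map(int,px(s,w));print(u,v,px(s,w))
z=W[...,2];reg=fix(W)&(z>.068)&(z<.0815)&(W[...,1]>-.05);rects(reg,W,100)
img=cv2.imread('pics/t4.png')[v-70:v+50,u-90:u+70]
cv2.imwrite('pics/t4c.png',cv2.convertScaleAbs(cv2.resize(img,(800,600),interpolation=cv2.INTER_CUBIC),alpha=1.4))"
```

```text
tip fix [67.  80.5 83.6] err [ 0.001  0.002 -0.   ] F [-0.7  0.1 -0.9] op 0.176
dp [ 56.8  54.9 -57.6] tw [-0.001 -0.002  0.   ]
dp [ 66.7  54.9 -40.2] tw [-0.001 -0.002  0.   ]
369 214 (np.float64(369.9924810601167), np.float64(214.6339639434822))
c=(472,3) wh=(45,80) a=6.6 z=77.2 n=607
c=(549,12) wh=(45,81) a=6.6 z=77.2 n=674
c=(633,23) wh=(45,81) a=6.0 z=77.2 n=734
```

View pics/t4c.png

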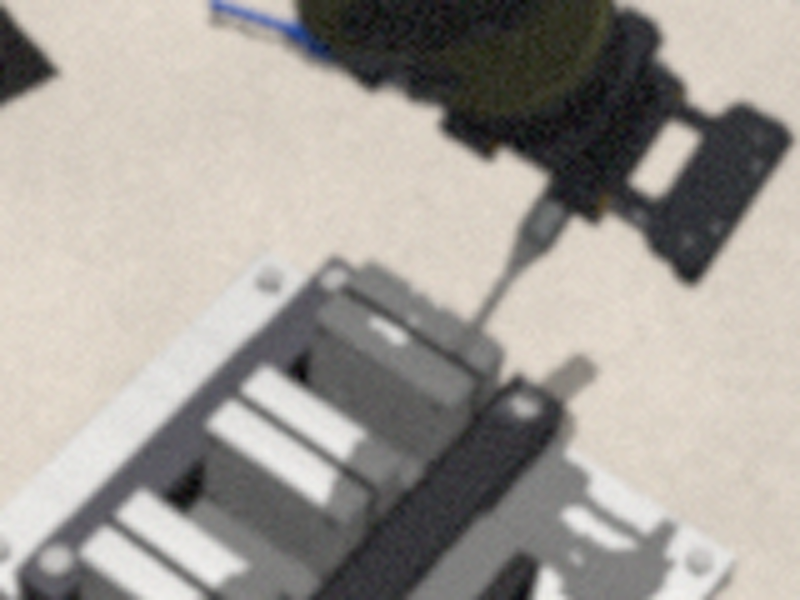

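The ball sits on the near seam's sliding-jaw end at about (458,350), and all three cases are still clamped. Next I lift and go to the middle seam.

Request:
{"api": "step_arm", "payload": {"motion": [{"dp": [-12,0,-22],"twist": [0,0,0],"hand": -1},{"dp": [0,20,-35],"twist": [0,0,0],"hand": -1},{"dp": [30,40,-47],"twist": [0,0,0],"hand": -1},{"dp": [57,55,-58],"twist": [0,0,0],"hand": -1},{"dp": [57,55,-58],"twist": [0,0,0],"hand": -1}]}}

```text
clock: 40.17
tool_pos: [0.4718, -0.0276, 0.1721]
eef_rot: [0.965, 0.059, -0.257, 0.016]
contact_force: [-0.9, -0.7, -1.4]
opening: 0.175
finger_force: 30.0
```

```bash
python3 -c "
from pm import *
w=tip();tipgo([12,2.5,83.3]);where()"
```

```text
tip fix [ 10.1   0.9 105.1] err [-0.     0.004  0.001] F [-0.9 -0.7 -1.4] op 0.175
dp [ 9.5 -1.8 19.4] tw [ 0.    -0.004 -0.001]
t 40.17 fix [ 10.2  83.6 172.1] err [ 23.3 -23.4  87.8] F [-0.9 -0.7 -1.4] q [-0.52  1.08  0.96  1.71 -0.62  1.3  -0.76] op 0.18 30.0
```

Request:
{"api": "step_arm", "payload": {"motion": [{"dp": [4,-1.8,8],"twist": [0,0,0],"hand": -1},{"dp": [8,-1.8,16],"twist": [0,-0.004,0],"hand": -1},{"dp": [9.5,-1.8,19],"twist": [0,-0.004,0],"hand": -1},{"dp": [9.5,-1.8,19],"twist": [0,-0.004,0],"hand": -1},{"dp": [9.5,-1.8,19],"twist": [0,-0.004,0],"hand": -1}]}}

```text
clock: 40.8
tool_pos: [0.4689, -0.0246, 0.1515]
eef_rot: [0.964, 0.059, -0.259, 0.015]
contact_force: [0.5, -0.0, -0.6]
opening: 0.176
finger_force: 30.0
```

```bash
python3 -c "
from pm import *
w=tip();tipgo([68,2.5,83.3])"
```

```text
tip fix [13.5  3.7 84.1] err [ 0.001 -0.001  0.   ] F [ 0.5 -0.  -0.6] op 0.176
dp [  1.4 -54.5   0.3] tw [-0.001  0.001 -0.   ]
```

Request:
{"api": "step_arm", "payload": {"motion": [{"dp": [0.6,0,0.2],"twist": [0,0,0],"hand": -1},{"dp": [1.2,-2,0.3],"twist": [0,0,0],"hand": -1},{"dp": [1.2,-4.5,0.3],"twist": [0,0,0],"hand": -1},{"dp": [1.2,-7,0.3],"twist": [0,0,0],"hand": -1},{"dp": [1.2,-9.5,0.3],"twist": [0,0,0],"hand": -1}]}}

```text
clock: 41.42
tool_pos: [0.4686, -0.0148, 0.1504]
eef_rot: [0.964, 0.059, -0.259, 0.015]
contact_force: [0.1, 0.1, -1.0]
opening: 0.168
finger_force: 30.0
```

Request:
{"api": "step_arm", "payload": {"motion": [{"dp": [0,-2.5,0],"twist": [0,0,0],"hand": -1},{"dp": [0,-5,0],"twist": [0,0,0],"hand": -1},{"dp": [0,-7.5,0],"twist": [0,0,0],"hand": -1},{"dp": [0,-10,0],"twist": [0,0,0],"hand": -1},{"dp": [0,-12.5,0],"twist": [0,0,0],"hand": -1}]}}

```text
clock: 42.05
tool_pos: [0.4671, -0.0025, 0.1505]
eef_rot: [0.964, 0.059, -0.259, 0.015]
contact_force: [0.4, -0.6, -0.3]
opening: 0.181
finger_force: 30.0
```

```bash
python3 -c "
from pm import *
w=tip();tipgo([68,2.5,83.3])"
```

```text
tip fix [35.7  2.9 83.1] err [ 0.001 -0.002  0.   ] F [ 0.4 -0.6 -0.3] op 0.181
dp [  0.2 -32.3  -0.1] tw [-0.001  0.002 -0.   ]
```

Request:
{"api": "step_arm", "payload": {"motion": [{"dp": [0,-2.5,0],"twist": [0,0,0],"hand": -1},{"dp": [0,-5,0],"twist": [0,0,0],"hand": -1},{"dp": [0,-7.5,0],"twist": [0,0,0],"hand": -1},{"dp": [0,-10,0],"twist": [0,0,0],"hand": -1},{"dp": [0,-12.5,0],"twist": [0,0,0],"hand": -1}]}}

```text
clock: 42.68
tool_pos: [0.4656, 0.01, 0.1505]
eef_rot: [0.964, 0.059, -0.259, 0.015]
contact_force: [0.1, 0.3, -1.0]
opening: 0.178
finger_force: 30.0
```

Request:
{"api": "step_arm", "payload": {"motion": [{"dp": [0,-2.5,0],"twist": [0,0,0],"hand": -1},{"dp": [0,-5,0],"twist": [0,0,0],"hand": -1},{"dp": [0,-7.5,0],"twist": [0,0,0],"hand": -1},{"dp": [0,-10,0],"twist": [0,0,0],"hand": -1},{"dp": [0,-12.5,0],"twist": [0,0,0],"hand": -1}]}}

```text
clock: 43.3
tool_pos: [0.4641, 0.0223, 0.1505]
eef_rot: [0.964, 0.059, -0.259, 0.015]
contact_force: [-0.4, 0.0, -1.0]
opening: 0.179
finger_force: 30.0
```

Request:
{"api": "step_arm", "payload": {"motion": [{"dp": [0,-2.5,0],"twist": [0,0,0],"hand": -1},{"dp": [0,-5,0],"twist": [0,0,0],"hand": -1},{"dp": [0,-7,0],"twist": [0,0,0],"hand": -1},{"dp": [0,-7,0],"twist": [0,0,0],"hand": -1}]}}

```text
clock: 43.8
tool_pos: [0.4633, 0.0293, 0.1505]
eef_rot: [0.964, 0.059, -0.259, 0.015]
contact_force: [0.5, 1.0, -0.5]
opening: 0.177
finger_force: 30.0
```

```bash
python3 -c "
from pm import *
w=tip();tipgo([12,-82,105])"
```

```text
tip fix [67.7  2.8 83.1] err [ 0.001 -0.002 -0.   ] F [ 0.5  1.  -0.5] op 0.177
dp [ 62.4  55.6 -61.4] tw [-0.001  0.002  0.   ]
```

Request:
{"api": "step_arm", "payload": {"motion": [{"dp": [-12,0,-22],"twist": [0,0,0],"hand": -1},{"dp": [0,20,-35],"twist": [0,0,0],"hand": -1},{"dp": [30,40,-47],"twist": [0,0,0],"hand": -1},{"dp": [62,55,-61],"twist": [0,0,0],"hand": -1},{"dp": [62,55,-61],"twist": [0,0,0],"hand": -1}]}}

```text
clock: 44.42
tool_pos: [0.5549, -0.0169, 0.1715]
eef_rot: [0.964, 0.059, -0.259, 0.016]
contact_force: [-0.6, -0.9, 0.0]
opening: 0.181
finger_force: 30.0
```

```bash
python3 -c "
from pm import *
w=tip();tipgo([12,-82,83.3]);where()"
```

```text
tip fix [ 10.6 -82.6 104.3] err [-0.    -0.001  0.001] F [-0.6 -0.9  0. ] op 0.181
dp [ 9.9 -1.3 18.5] tw [ 0.     0.001 -0.001]
t 44.42 fix [ 10.7  -0.2 171.5] err [ 23.5 -23.6  87.8] F [-0.6 -0.9  0. ] q [-0.46  1.15  0.95  1.42 -0.63  1.48 -0.88] op 0.18 30.0
```

Request:
{"api": "step_arm", "payload": {"motion": [{"dp": [4,-1,8],"twist": [0,0,0],"hand": -1},{"dp": [8,-1,15],"twist": [0,0,0],"hand": -1},{"dp": [10,-1,18],"twist": [0,0,0],"hand": -1},{"dp": [10,-1,18],"twist": [0,0,0],"hand": -1},{"dp": [10,-1,18],"twist": [0,0,0],"hand": -1}]}}

```text
clock: 45.05
tool_pos: [0.5531, -0.0143, 0.1518]
eef_rot: [0.964, 0.059, -0.259, 0.015]
contact_force: [0.3, -0.7, -0.8]
opening: 0.179
finger_force: 30.0
```

```bash
python3 -c "
from pm import *
w=tip();tipgo([68,-82,83.3])"
```

```text
tip fix [ 13.5 -81.   84.4] err [ 0.001 -0.001  0.   ] F [ 0.3 -0.7 -0.8] op 0.179
dp [  1.4 -54.5   0.7] tw [-0.001  0.001 -0.   ]
```

Request:
{"api": "step_arm", "payload": {"motion": [{"dp": [0.6,0,0.4],"twist": [0,0,0],"hand": -1},{"dp": [1.3,-2,0.7],"twist": [0,0,0],"hand": -1},{"dp": [1.3,-4.5,0.7],"twist": [0,0,0],"hand": -1},{"dp": [1.3,-7,0.7],"twist": [0,0,0],"hand": -1},{"dp": [1.3,-9.5,0.7],"twist": [0,0,0],"hand": -1}]}}

```text
clock: 45.68
tool_pos: [0.5527, -0.0045, 0.1503]
eef_rot: [0.964, 0.059, -0.259, 0.015]
contact_force: [0.1, -0.0, -1.1]
opening: 0.176
finger_force: 30.0
```

Request:
{"api": "step_arm", "payload": {"motion": [{"dp": [0,-2.5,0],"twist": [0,0,0],"hand": -1},{"dp": [0,-5,0],"twist": [0,0,0],"hand": -1},{"dp": [0,-7.5,0],"twist": [0,0,0],"hand": -1},{"dp": [0,-10,0],"twist": [0,0,0],"hand": -1},{"dp": [0,-12.5,0],"twist": [0,0,0],"hand": -1}]}}

```text
clock: 46.3
tool_pos: [0.5511, 0.0078, 0.1503]
eef_rot: [0.964, 0.059, -0.259, 0.015]
contact_force: [-0.3, -0.7, -0.9]
opening: 0.178
finger_force: 30.0
```

```bash
python3 -c "
from pm import *
w=tip();tipgo([68,-82,83.3])
s=snap('scene','t6');u,v=map(int,px(s,w));print(px(s,w))
img=cv2.imread('pics/t6.png')[v-60:v+60,u-80:u+80]
cv2.imwrite('pics/t6c.png',cv2.convertScaleAbs(cv2.resize(img,(800,600),interpolation=cv2.INTER_CUBIC),alpha=1.4))"
```

```text
tip fix [ 35.6 -81.8  82.9] err [ 0.001 -0.002  0.   ] F [-0.3 -0.7 -0.9] op 0.178
dp [ -0.  -32.4  -0.2] tw [-0.001  0.002 -0.   ]
(np.float64(312.3700729909146), np.float64(255.46512271475905))
```

View pics/t6c.png

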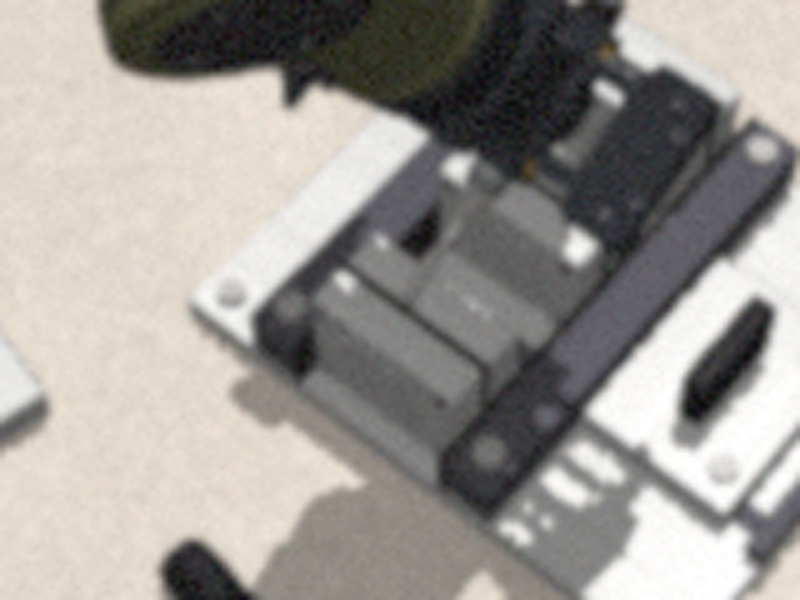

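The stem runs down to the ball at about (408,297), right on the far seam (from (360,270) to (480,375)). Continuing.

Request:
{"api": "step_arm", "payload": {"motion": [{"dp": [0,-2.5,0],"twist": [0,0,0],"hand": -1},{"dp": [0,-5,0],"twist": [0,0,0],"hand": -1},{"dp": [0,-7.5,0],"twist": [0,0,0],"hand": -1},{"dp": [0,-10,0],"twist": [0,0,0],"hand": -1},{"dp": [0,-12.5,0],"twist": [0,0,0],"hand": -1}]}}

```text
clock: 46.98
tool_pos: [0.5496, 0.0202, 0.1503]
eef_rot: [0.964, 0.059, -0.259, 0.015]
contact_force: [-0.3, 0.2, -0.8]
opening: 0.177
finger_force: 30.0
```

Request:
{"api": "step_arm", "payload": {"motion": [{"dp": [0,-2.5,0],"twist": [0,0,0],"hand": -1},{"dp": [0,-5,0],"twist": [0,0,0],"hand": -1},{"dp": [0,-7.5,0],"twist": [0,0,0],"hand": -1},{"dp": [0,-10,0],"twist": [0,0,0],"hand": -1},{"dp": [0,-12.5,0],"twist": [0,0,0],"hand": -1}]}}

```text
clock: 47.6
tool_pos: [0.5481, 0.0326, 0.1503]
eef_rot: [0.964, 0.059, -0.259, 0.015]
contact_force: [0.1, -0.3, -0.1]
opening: 0.181
finger_force: 30.0
```

Request:
{"api": "step_arm", "payload": {"motion": [{"dp": [0,-2.5,0],"twist": [0,0,0],"hand": -1},{"dp": [0,-5,0],"twist": [0,0,0],"hand": -1},{"dp": [0,-7,0],"twist": [0,0,0],"hand": -1},{"dp": [0,-7,0],"twist": [0,0,0],"hand": -1}]}}

```text
clock: 48.1
tool_pos: [0.5473, 0.0396, 0.1503]
eef_rot: [0.964, 0.059, -0.259, 0.015]
contact_force: [0.5, -0.3, -0.8]
opening: 0.179
finger_force: 30.0
```

Request:
{"api": "step_arm", "payload": {"motion": [{"dp": [-15,0,-26],"twist": [0,0,0],"hand": -1},{"dp": [-40,0,-69],"twist": [0,0,0],"hand": -1},{"dp": [-55,0,-95],"twist": [0,0,0],"hand": -1}]}}

```text
clock: 48.48
tool_pos: [0.5477, 0.0386, 0.2623]
eef_rot: [0.964, 0.058, -0.258, 0.016]
contact_force: [0.2, -0.8, -0.8]
opening: 0.178
finger_force: 30.0
```

```bash
python3 -c "
from pm import *
w=tip();where();tool([.565,-.352,.2],prot(9.7,0))"
```

```text
tip fix [ 66.5 -82.3 195.1] err [0.    0.    0.001] F [ 0.2 -0.8 -0.8] op 0.178
t 48.48 fix [6.670e+01 2.000e-01 2.623e+02] err [ 23.5 -23.5  87.8] F [ 0.2 -0.8 -0.8] q [-0.55  1.04  1.    1.38 -0.58  1.63 -0.97] op 0.18 30.0
dp [  5.3 389.9  69. ] tw [-0.012  0.523 -0.047]
```

Request:
{"api": "step_arm", "payload": {"motion": [{"dp": [1,55,0],"twist": [0,0.09,0],"hand": -1},{"dp": [2,110,0],"twist": [0,0.18,-0.01],"hand": -1},{"dp": [3,165,5],"twist": [0,0.27,-0.02],"hand": -1},{"dp": [3,220,15],"twist": [-0.005,0.36,-0.03],"hand": -1},{"dp": [4,275,30],"twist": [-0.01,0.45,-0.04],"hand": -1}]}}

```text
clock: 49.1
tool_pos: [0.5692, -0.237, 0.2321]
eef_rot: [0.996, 0.081, -0.036, 0.002]
contact_force: [1.8, -0.2, -1.2]
opening: 0.177
finger_force: 30.0
```

```bash
python3 -c "
from pm import *
tool([.565,-.352,.12],prot(9.7,0));where()"
```

```text
dp [-14.7 113.  113.3] tw [-0.002  0.072 -0.007]
t 49.1 fix [-209.5   12.4  232.1] err [ 3.2 -3.2 87.6] F [ 1.8 -0.2 -1.2] q [-0.13  0.91  0.91  1.59 -0.73  1.08 -0.43] op 0.18 30.0
```

Request:
{"api": "step_arm", "payload": {"motion": [{"dp": [-8,40,30],"twist": [0,0.04,0],"hand": -1},{"dp": [-14,80,60],"twist": [0,0.072,-0.007],"hand": -1},{"dp": [-15,113,90],"twist": [-0.002,0.072,-0.007],"hand": -1},{"dp": [-15,113,113],"twist": [-0.002,0.072,-0.007],"hand": -1},{"dp": [-15,113,113],"twist": [-0.002,0.072,-0.007],"hand": -1}]}}

```text
clock: 49.72
tool_pos: [0.5627, -0.3494, 0.1181]
eef_rot: [0.996, 0.084, -0.003, -0.002]
contact_force: [0.4, -0.3, -1.0]
opening: 0.177
finger_force: 30.0
```

```bash
python3 -c "
from pm import *
tool([.565,-.352,.035],prot(9.7,0));tool([.565,-.352,.0285],prot(9.7,0))"
```

```text
dp [ 2.3  3.4 83. ] tw [-0.005  0.006 -0.001]
dp [ 2.4  3.4 89.5] tw [-0.005  0.006 -0.001]
```

Request:
{"api": "step_arm", "payload": {"motion": [{"dp": [2,3,35],"twist": [-0.005,0.006,0],"hand": -1},{"dp": [2,3,60],"twist": [-0.005,0.006,0],"hand": -1},{"dp": [2,3,75],"twist": [-0.005,0.006,0],"hand": -1},{"dp": [2,3,82],"twist": [-0.005,0.006,0],"hand": -1},{"dp": [2,3,82],"twist": [-0.005,0.006,0],"hand": -1}]}}

```text
clock: 50.35
tool_pos: [0.5667, -0.3527, 0.0385]
eef_rot: [0.996, 0.085, 0.002, 0.002]
contact_force: [-0.0, 0.2, -0.4]
opening: 0.178
finger_force: 30.0
```

```bash
python3 -c "
from pm import *
tool([.565,-.352,.0285],prot(9.7,0));where()"
```

```text
dp [-1.6 -1.  10. ] tw [ 0.004 -0.003  0.   ]
t 50.35 fix [-324.1   29.    38.5] err [-0.3 -0.  87.3] F [-0.   0.2 -0.4] q [ 0.17  1.15  0.65  1.58 -0.94  0.75 -0.14] op 0.18 30.0
```

Request:
{"api": "step_arm", "payload": {"motion": [{"dp": [0,0,4],"twist": [0.004,-0.003,0],"hand": -1},{"dp": [0,0,7],"twist": [0.004,-0.003,0],"hand": -1},{"dp": [0,0,9.5],"twist": [0.004,-0.003,0],"hand": -1},{"dp": [0,0,9.5],"twist": [0.004,-0.003,0],"hand": -1}]}}

```text
clock: 50.85
tool_pos: [0.5664, -0.3526, 0.0285]
eef_rot: [0.996, 0.085, -0.0, -0.0]
contact_force: [-0.1, 0.4, -0.4]
opening: 0.177
finger_force: 30.0
```

Request:
{"api": "step_arm", "payload": {"motion": [{"dp": [0,0,0],"twist": [0,0,0],"hand": -0.3},{"dp": [0,0,0],"twist": [0,0,0],"hand": -0.3},{"dp": [0,0,-10],"twist": [0,0,0],"hand": -0.3},{"dp": [0,0,-50],"twist": [0,0,0],"hand": -0.3},{"dp": [0,0,-100],"twist": [0,0,0],"hand": -0.3}]}}

```text
clock: 51.48
tool_pos: [0.566, -0.3523, 0.1293]
eef_rot: [0.996, 0.084, -0.001, -0.001]
contact_force: [0.5, -0.2, -0.2]
opening: 0.347
finger_force: 0.0
```

Request:
{"api": "step_arm", "payload": {"motion": [{"dp": [-50,0,-30],"twist": [0,0,0],"hand": -0.3},{"dp": [-100,-20,-60],"twist": [0,0,0],"hand": -0.3},{"dp": [-150,-40,-80],"twist": [0,0,0],"hand": -0.3},{"dp": [-150,-40,-80],"twist": [0,0,0],"hand": -0.3}]}}

```text
clock: 51.98
tool_pos: [0.4078, -0.3386, 0.211]
eef_rot: [0.997, 0.081, 0.0, -0.0]
contact_force: [-0.1, -0.8, -0.5]
opening: 0.351
finger_force: 0.0
```

```bash
python3 -c "
from pm import *
where();seams();probe('end')
s=snap('scene');W=cloud(s);z=W[...,2];rects(fix(W)&(z>.068)&(z<.085),W,100);print('jaw');rects(fix(W)&(z>.037)&(z<.05),W,300)"
```

```text
t 51.98 fix [-290.8  185.   211. ] err [ 0.   0.  87.7] F [-0.1 -0.8 -0.5] q [ 0.17  0.78  0.78  1.93 -0.79  0.77 -0.  ] op 0.35 0.0
c=(632,21) wh=(45,80) a=7.2 z=76.6 n=796
c=(548,10) wh=(45,80) a=7.3 z=76.5 n=805
c=(471,1) wh=(44,80) a=7.1 z=76.5 n=810
c=(555,-26) wh=(230,65) a=7.1 z=43.0 n=1394
c=(544,63) wh=(230,32) a=7.1 z=42.9 n=1386
top axis deg 62.5 back end [ 0.5297 -0.3893] handle centre [ 0.5528 -0.3449] len 0.164 wh [163.5 124.8] ztop 0.0169
scene axis deg 13.8 back end [ 0.5192 -0.312 ] handle centre [ 0.5677 -0.3001] len 0.157 wh [156.7  18.2] ztop 0.0176
c=(472,3) wh=(46,81) a=6.9 z=77.1 n=622
c=(549,12) wh=(46,80) a=7.5 z=77.2 n=671
c=(633,22) wh=(46,81) a=7.5 z=77.3 n=732
jaw
c=(551,13) wh=(231,138) a=7.1 z=43.6 n=2293
```

View pics/endscene.png

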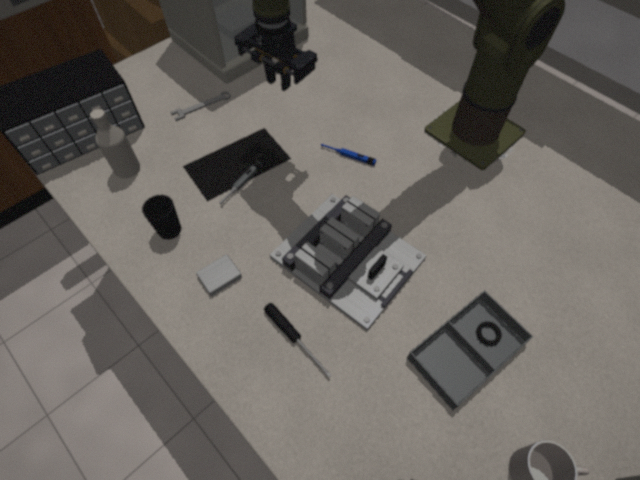

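The cases stay clamped. The probe, though, has been knocked to about (240,182) px, at the mat's edge. I'll measure it again and put it back.

```bash
python3 -c "
from pm import *
for c in('top','scene'):
    s=snap(c);W=cloud(s);z=W[...,2]
    reg=(W[...,0]>.48)&(W[...,0]<.73)&(W[...,1]>-.4)&(W[...,1]<-.2)&(z>.0095)&(z<.03);rects(reg,W,60)
tool([.568,-.3015,.15],prot(13.8,0))
"
```

```text
c=(595,-297) wh=(158,18) a=12.0 z=17.3 n=428
c=(596,-294) wh=(157,19) a=13.9 z=17.6 n=296
dp [158.9 -10.   57.9] tw [-0.    0.   -0.07]
```

Request:
{"api": "step_arm", "payload": {"motion": [{"dp": [50,-3,0],"twist": [0,0,-0.03],"hand": -0.2},{"dp": [100,-6,10],"twist": [0,0,-0.06],"hand": -0.2},{"dp": [140,-10,30],"twist": [0,0,-0.07],"hand": -0.2},{"dp": [158,-10,58],"twist": [0,0,-0.07],"hand": -0.2},{"dp": [158,-10,58],"twist": [0,0,-0.07],"hand": -0.2}]}}

```text
clock: 52.9
tool_pos: [0.5666, -0.2998, 0.1474]
eef_rot: [0.993, 0.121, -0.002, -0.002]
contact_force: [-0.5, -0.1, 0.1]
opening: 0.395
finger_force: 0.0
```

```bash
python3 -c "
from pm import *
s=snap('scene');W=cloud(s);z=W[...,2]
reg=(W[...,0]>.48)&(W[...,0]<.73)&(W[...,1]>-.4)&(W[...,1]<-.2)&(z>.0095)&(z<.03);rects(reg,W,60)
tool([.567,-.302,.06],prot(13.4,0))
"
```

```text
c=(595,-294) wh=(160,18) a=12.8 z=17.3 n=300
dp [ 1.5  0.9 89.3] tw [-0.002  0.003  0.007]
```

Request:
{"api": "step_arm", "payload": {"motion": [{"dp": [1,1,35],"twist": [0,0,0.007],"hand": -0.2},{"dp": [1,1,65],"twist": [0,0,0.007],"hand": -0.2},{"dp": [1,1,82],"twist": [0,0,0.007],"hand": -0.2},{"dp": [1,1,88],"twist": [0,0,0.007],"hand": -0.2},{"dp": [1,1,88],"twist": [0,0,0.007],"hand": -0.2}]}}

```text
clock: 53.58
tool_pos: [0.5672, -0.3033, 0.0633]
eef_rot: [0.993, 0.116, 0.0, 0.0]
contact_force: [1.4, 0.8, 0.2]
opening: 0.407
finger_force: 0.0
```

```bash
python3 -c "
from pm import *
tool([.567,-.302,.0285],prot(13.4,0));where()
"
```

```text
dp [ 0.1 -1.4 34.8] tw [ 0.    -0.    -0.002]
t 53.58 fix [-275.1   22.5   63.3] err [-0.   0.  83.7] F [1.4 0.8 0.2] q [ 0.1   1.08  0.64  1.65 -0.91  0.73 -0.14] op 0.41 0.0
```

Request:
{"api": "step_arm", "payload": {"motion": [{"dp": [0,-1,12],"twist": [0,0,0],"hand": -0.2},{"dp": [0,-1,23],"twist": [0,0,0],"hand": -0.2},{"dp": [0,-1,31],"twist": [0,0,0],"hand": -0.2},{"dp": [0,-1,34.5],"twist": [0,0,0],"hand": -0.2},{"dp": [0,-1,34.5],"twist": [0,0,0],"hand": -0.2}]}}

```text
clock: 54.2
tool_pos: [0.5667, -0.3017, 0.0277]
eef_rot: [0.993, 0.116, -0.0, -0.0]
contact_force: [0.6, 0.3, 0.8]
opening: 0.4
finger_force: 0.0
```

Request:
{"api": "step_arm", "payload": {"motion": [{"dp": [0,0,0],"twist": [0,0,0],"hand": -1},{"dp": [0,0,0],"twist": [0,0,0],"hand": -1},{"dp": [0,0,0],"twist": [0,0,0],"hand": -1},{"dp": [0,0,0],"twist": [0,0,0],"hand": -1}]}}

```text
clock: 54.7
tool_pos: [0.567, -0.3018, 0.0283]
eef_rot: [0.993, 0.116, 0.0, -0.0]
contact_force: [0.1, 0.1, 1.4]
opening: 0.176
finger_force: 30.0
```

Request:
{"api": "step_arm", "payload": {"motion": [{"dp": [0,0,-10],"twist": [0,0,0],"hand": -1},{"dp": [0,10,-20],"twist": [0,0,0],"hand": -1},{"dp": [-5,30,-20],"twist": [0,0,0.03],"hand": -1},{"dp": [-12,55,-20],"twist": [0,0,0.07],"hand": -1},{"dp": [-12,55,-20],"twist": [0,0,0.07],"hand": -1}]}}

```text
clock: 55.32
tool_pos: [0.5663, -0.3625, 0.0484]
eef_rot: [0.997, 0.079, -0.0, 0.002]
contact_force: [-0.5, 1.1, -1.2]
opening: 0.178
finger_force: 30.0
```

```bash
python3 -c "
from pm import *
where();tool([.5645,-.355,.029],prot(9.4,0))
"
```

```text
t 55.33 fix [-333.8   30.6   48.4] err [-0.1 -0.2 88. ] F [-0.5  1.1 -1.2] q [ 0.19  1.13  0.64  1.56 -0.9   0.77 -0.18] op 0.18 30.0
dp [-0.6 -7.8 19.3] tw [ 0.004  0.001 -0.006]
```

Request:
{"api": "step_arm", "payload": {"motion": [{"dp": [0,0,7],"twist": [0.003,0,0],"hand": -1},{"dp": [0,0,14],"twist": [0.003,0,0],"hand": -1},{"dp": [0,0,18],"twist": [0.003,0,0],"hand": -1},{"dp": [0,0,19.5],"twist": [0.003,0,0],"hand": -1},{"dp": [0,0,19.5],"twist": [0.003,0,0],"hand": -1}]}}

```text
clock: 55.95
tool_pos: [0.568, -0.3578, 0.0285]
eef_rot: [0.997, 0.081, -0.0, -0.002]
contact_force: [-0.7, 0.9, -0.3]
opening: 0.179
finger_force: 30.0
```

Request:
{"api": "step_arm", "payload": {"motion": [{"dp": [0,0,0],"twist": [0,0,0],"hand": -0.3},{"dp": [0,0,0],"twist": [0,0,0],"hand": -0.3},{"dp": [0,0,-10],"twist": [0,0,0],"hand": -0.3},{"dp": [0,0,-50],"twist": [0,0,0],"hand": -0.3},{"dp": [0,0,-100],"twist": [0,0,0],"hand": -0.3}]}}

```text
clock: 56.58
tool_pos: [0.5675, -0.358, 0.1293]
eef_rot: [0.997, 0.081, -0.001, -0.002]
contact_force: [1.0, 0.2, 1.9]
opening: 0.349
finger_force: 0.0
```

Request:
{"api": "step_arm", "payload": {"motion": [{"dp": [-50,0,-30],"twist": [0,0,0],"hand": -0.3},{"dp": [-100,-20,-60],"twist": [0,0,0],"hand": -0.3},{"dp": [-150,-40,-80],"twist": [0,0,0],"hand": -0.3},{"dp": [-150,-40,-80],"twist": [0,0,0],"hand": -0.3},{"dp": [-150,-40,-80],"twist": [0,0,0],"hand": -0.3}]}}

```text
clock: 57.2
tool_pos: [0.4145, -0.3436, 0.2092]
eef_rot: [0.997, 0.081, 0.001, -0.001]
contact_force: [0.1, 0.2, -0.2]
opening: 0.35
finger_force: 0.0
```

```bash
python3 -c "
from pm import *
where()
for c in('top','scene'):
    s=snap(c);W=cloud(s);z=W[...,2]
    reg=(W[...,0]>.48)&(W[...,0]<.73)&(W[...,1]>-.45)&(W[...,1]<-.2)&(z>.0095)&(z<.03);rects(reg,W,60)
seams()
"
```

```text
t 57.2 fix [-296.5  178.9  209.2] err [ 0.   0.2 87.7] F [ 0.1  0.2 -0.2] q [ 0.19  0.78  0.75  1.91 -0.76  0.77 -0.03] op 0.35 0.0
c=(596,-356) wh=(158,18) a=8.4 z=17.1 n=439
c=(597,-353) wh=(157,20) a=9.2 z=17.3 n=297
c=(632,21) wh=(45,80) a=6.8 z=76.6 n=805
c=(548,10) wh=(44,80) a=7.0 z=76.5 n=806
c=(471,1) wh=(44,80) a=7.4 z=76.7 n=811
c=(558,-44) wh=(230,29) a=7.0 z=43.0 n=1386
c=(548,34) wh=(230,91) a=7.1 z=42.9 n=1408
```

```bash
python3 -c "
from h import *
print(r.finish_job())"
```

```text
the job is handed in; nothing more can be done
None
```

I handed the job in at about 57 s, with all three cases turned and clamped, each seam traced with the probe from the near case to the far one, and the probe back flat on its mat (re-placed once after it was knocked aside); no verdict came back.

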